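Feel two cupboard doors for a binding hinge and mark the bad one

TASK

One of the two little spice cupboards has a binding hinge. Swing each door open to feel for it, the left-hand cupboard first: a door that goes freely well past 60 degrees, but where it starts to drag, stop and do not force it further. Leave both doors fully shut and lay the clothes peg flat on top of the cupboard whose door binds, well on and near the middle; leave everything else where it stands.

Things in the scene. Friction and masses are not known exactly. Their poses are not given: they have to be found in the camera images.
- cupboard_p: one of two identical small wooden spice cupboards, fixed to the worktop, 100 mm deep (x), 150 mm wide (y), 150 mm high; origin at the centre of the underside; its front (door side) faces its own -x, its +y is the robot's left at yaw 0
- cupboard_p_top (a point): centre of this cupboard's flat top, 150 mm up, axes as the cupboard's. One door moves freely (under 3 N at the handle) up to 1.7 rad. The other is free only up to some angle between 0.3 and 0.5 rad, then drags hard without a stop (10 to 14 N moving, about half once halted); after that the last bit of shutting takes such a push too, up to its stop. They look alike
- door_p: this cupboard's door, 138 mm wide and high, 11 mm thick; origin on its vertical hinge axis, at worktop height, at the front edge on the cupboard's +y side. Axes as the cupboard's when shut; it opens toward the robot, clockwise seen from above: opening angle = cupboard's yaw minus door's yaw, 0 shut (at its stop). It stays where it is left; starts 0 to 0.12 rad ajar
- door_p_handle (a point): grip point of this door's handle, a round upright steel post 14 mm thick from z 0.060 to 0.140, straddled from above; the point is on its axis at z 0.120, 122 mm along the door from the hinge axis and 50 mm out in front of it (clear gap to the door 37 mm); thin stalks at z 0.068 and 0.092 carry it. Axes as the door's
- cupboard_q: one of two identical small wooden spice cupboards, fixed to the worktop, 100 mm deep (x), 150 mm wide (y), 150 mm high; origin at the centre of the underside; its front (door side) faces its own -x, its +y is the robot's left at yaw 0
- cupboard_q_top (a point): centre of this cupboard's flat top, 150 mm up, axes as the cupboard's. One door moves freely (under 3 N at the handle) up to 1.7 rad. The other is free only up to some angle between 0.3 and 0.5 rad, then drags hard without a stop (10 to 14 N moving, about half once halted); after that the last bit of shutting takes such a push too, up to its stop. They look alike
- door_q: this cupboard's door, 138 mm wide and high, 11 mm thick; origin on its vertical hinge axis, at worktop height, at the front edge on the cupboard's +y side. Axes as the cupboard's when shut; it opens toward the robot, clockwise seen from above: opening angle = cupboard's yaw minus door's yaw, 0 shut (at its stop). It stays where it is left; starts 0 to 0.12 rad ajar
- door_q_handle (a point): grip point of this door's handle, a round upright steel post 14 mm thick from z 0.060 to 0.140, straddled from above; the point is on its axis at z 0.120, 122 mm along the door from the hinge axis and 50 mm out in front of it (clear gap to the door 37 mm); thin stalks at z 0.068 and 0.092 carry it. Axes as the door's
- clip: plastic clothes peg, a straight bar 72 mm long (its own y), 15 mm wide (its own x), 12 mm high, 30 g, lying flat on the worktop between the cupboards, nearer the robot; origin at the centre of its underside
- garlic: bystander: garlic bulb, 60 mm across, 58 mm high, loose, between the two cupboards; origin at its underside
- tin_small: bystander: small food tin, 58 mm across, 72 mm high, loose, left of the cupboards; origin at the centre of its underside
- jar_small: bystander: small jar with a screw lid, 58 mm across, 85 mm high, loose, right of the cupboards; origin at the centre of its underside

How it is judged:
By the outcome, as a careful person would: the job done as asked, in the order asked, and still so for the second after the job is handed in, with the robot touching nothing.
It also fails if it takes over 72 s, if anything falls off the work surface, if the arm or the gripper's body presses on something with over 40 N, if the wrist force passes 120 N, or if a joint passes its speed limit or range.

ROBOT

A 7-joint arm with a two-finger parallel gripper is mounted at the origin on a cart in front of the work surface, level with it; the furniture and walls round the work are solid. World frame = base frame: x ahead of the robot, y to its left, z up, the work surface at z = 0. Lengths are in m, angles in rad, forces in N, time in s.
With the tool pointing down it reaches from about 0.4 to 0.875 m from the base axis. Payload 4.4 kg.
Tool frame: the origin (TCP) lies on the centre line of the jaws, within the pads' length; the fingertips stand bot.tcp_to_tips ahead of it and the grasp point (between the pads) is the TCP (bot.tcp_to_tips is the distance from the TCP to the fingertips, in m); z points along the fingers, y is the line along which they close (so a half turn about z gives the same grasp; the last joint's range is limited). The gripper opens to 85 mm and grips with 20 to 120 N. Pads are 22 mm wide; open, the fingers measure 114 mm over their backs; the gripper's body (76 mm by 85 mm) begins 54 mm behind the grasp point. The pads swing forward as they close: fully open they stand 13 mm farther back than shut.
Start: joints at [1.239, 0.628, 0.038, 1.517, -0.027, 0.996, -0.02], TCP at [0.171, -0.627, 0.25] pointing down, gripper open.
Joint ranges: [-3.06, 3.06], [-0.37, 2.12], [-1.25, 1.32], [0.18, 2.47], [-1.1, 4.24], [0.23, 1.98], [-2.94, 2.94]. Speed limits (rad/s): [2.57, 2.57, 3.14, 3.14, 3.14, 3.14, 3.14].

INTERFACE

Orientations are given as a unit quaternion [x, y, z, w].
In Python, from plant import bot gives the robot as it stands.
- The arm moves only by the tool drive_tool, never from a script. Its argument "deltas" is a list that holds one entry, the list of rows, each a list of 7 numbers: the shift along the tool's x, y, z in units of 30 mm (1.0 is 30 mm), then the turn, a rotation vector about the tool's x, y, z in rad, then the opening, from 0 (shut) to 1 (fully open). In form: [[[tx, ty, tz, ax, ay, az, claw], ...]]. A call has exactly 5 rows; each row is the pose to reach, as a shift and turn from the pose commanded when the call began, along the tool's axes at that moment; what a row does not reach only later rows make up. A row lasts 1/12 s, in which the tool goes at most 41.7 mm and 7.16 degrees, less where a joint would pass 70% of its speed; a pose out of reach is approached as far as the arm can. A call with a gripper value outside its range is refused whole. The fingers move at their own pace and stop on an object; "grip_force" is the grip in N (left out, the last holds). Time passes only in rows, so rows that repeat a pose let the fingers close, or fill a call up. It gives the time, the measured TCP pose, the force, the opening and the grip force at its end, in the units of the state.
- bot.get_state(): the state, without advancing time (a new reading comes with each control period).
- bot.camera(name): name is "scene" or "top"; returns a dict with "pixels" (400x640x3 uint8, red, green, blue), "fx", "fy", "cx", "cy" (pixels), "R" (3x3) and "t" (3): a world point X has camera coordinates R X + t. Camera axes: x right, y down, z forward; pixel columns grow to the right and rows downward; lengths in m; the calibration is good to about 2 mm. A picture is of the moment at which its call begins. There is no depth.
- bot.sign_off(): hands the job in; it is judged then, once.
The state is a dict: "time": time; "joint_positions": joint angles; "joint_vel": joint speeds; "joint_efforts": joint torques, N m; "ee_pos": TCP position; "tool_rot": TCP orientation; "ft_force": force on the tool from outside, world axes, zero at the start; "torque": the same for the moment, N m; "finger_gap": finger opening in m; "gripper_force": force on a finger pad.
Only numpy, scipy, OpenCV 4.12 (cv2) and the standard library are available. Lean on these libraries where they do the work, as an engineer would, in place of code of your own. Each camera call takes 0.05 s, during which the arm holds its last target. There are 200 camera calls.

## Working session

There is one attempt and no reset: what is moved stays moved. The work goes in short steps, Python scripts to look and compute and a tool call to move; the robot and the scene stay as the last step left them, time stands still between calls to the robot, and variables do not carry over. Pictures are saved under pics/ and viewed, at most 10 in all, crops included, and the job is handed in when it is done.

Besides the shell and the picture viewer there is one more tool, called after ">>>" by a JSON object that holds its "fn" and its "kwargs". drive_tool: Moves the arm, as the interface text tells. Its arguments: {"type":"object","properties":{"deltas":{"type":"array","items":{"type":"array","items":{"type":"array","items":{"type":"number"}}}},"grip_force":{"type":"number"}},"required":["deltas"]}

```bash
mkdir -p pics; ls
python3 - <<'E'
from plant import bot
import cv2,numpy as np
for n in ("scene","top"):
    c=bot.camera(n); cv2.imwrite(f"pics/{n}0.png",c["pixels"][:,:,::-1])
    print(n,c["fx"],c["fy"],c["cx"],c["cy"],np.round(c["R"],4).tolist(),np.round(c["t"],4).tolist())
s=bot.get_state(); print(s["ee_pos"],s["tool_rot"],s["ft_force"],bot.tcp_to_tips,s["time"])
E
```

```text
pics
scene 440.3005799887367 440.3005799887367 314.2196979952507 204.44394498258882 [[-0.044, -0.999, -0.0007], [-0.7306, 0.0327, -0.6821], [0.6814, -0.0295, -0.7313]] [0.035, 0.461, 1.1569]
top 450.3763221642286 450.3763221642286 316.844441781889 198.64553759124334 [[0.0075, -1.0, -0.002], [-0.9769, -0.0069, -0.2137], [0.2137, 0.0036, -0.9769]] [0.0373, 0.5295, 1.3635]
[ 0.17059964 -0.62667925  0.24947691] [ 9.91184074e-01  1.32489311e-01 -1.27026120e-04 -8.35642058e-04] [-0.75241239  0.04139043 -0.04709347] 0.019 0.1
```

View pics/scene0.png

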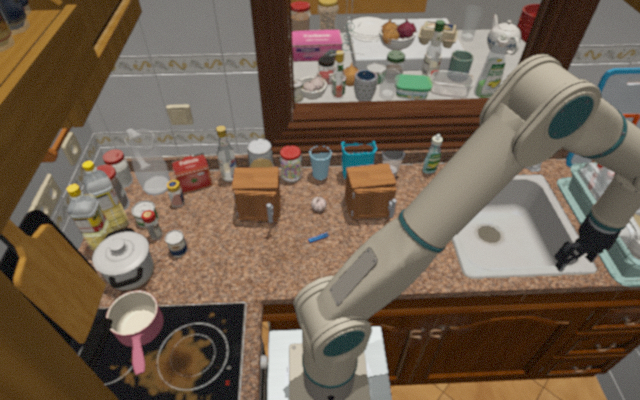

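View pics/top0.png

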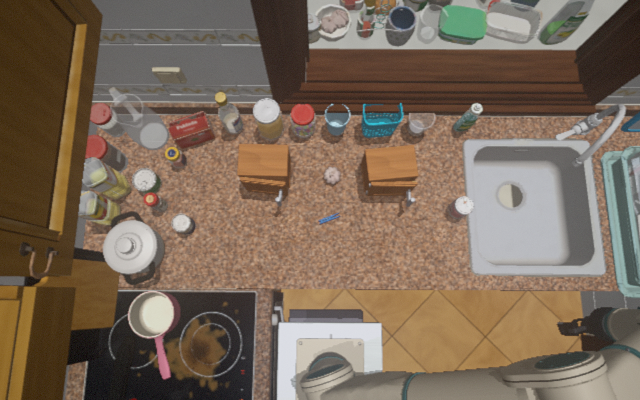

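The scene view shows both cupboards, at about (257,195) and (370,193), with the blue peg at (318,238). In the top view their tops are at about (264,160) and (390,167), the handle posts at (279,196) and (410,197), and the peg at (329,218).

Run:
```python
import cv2,numpy as np
a=cv2.imread("pics/top0.png")[138:228,228:428]; b=cv2.imread("pics/scene0.png")[160:250,225:425]
f=lambda i:cv2.resize(i,None,fx=4,fy=3.3*4/3.3*0+4 if 0 else 4,interpolation=cv2.INTER_CUBIC)
A,B=f(a),f(b)
cv2.imwrite("pics/z.png",cv2.resize(np.vstack([A,B]),None,fx=.83,fy=.83,interpolation=cv2.INTER_AREA))
```

```text
(no output)
```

View pics/z.png

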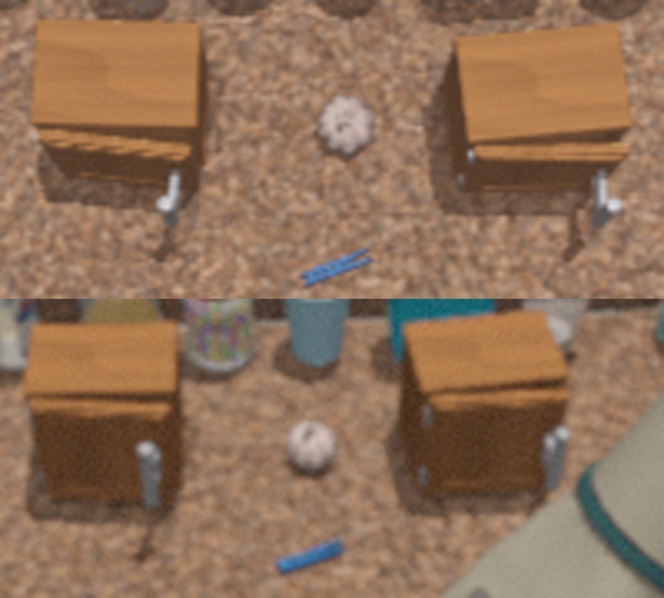

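The zoom shows both door tops clearly: the left door is slightly ajar and the right one is ajar at its right end. The post tops are at about top-view (278,199) and (412,200). Next I measure these properly.

```bash
cat > h.py <<'E'
import numpy as np,cv2
from plant import bot
from scipy.spatial.transform import Rotation as Ro
C={}
def cam(n):
    C[n]=bot.camera(n); return C[n]["pixels"]
def ray(n,uv):
    c=C[n];uv=np.atleast_2d(uv).astype(float);R=np.array(c["R"]);t=np.array(c["t"])
    d=np.c_[(uv[:,0]-c["cx"])/c["fx"],(uv[:,1]-c["cy"])/c["fy"],np.ones(len(uv))]@R
    return -R.T@t,d
def plane(n,uv,z):
    o,d=ray(n,uv); return o+d*((z-o[2])/d[:,2])[:,None]
def tri(a,b):  # pixel in top, scene
    o1,d1=ray("top",a);o2,d2=ray("scene",b);d1=d1[0];d2=d2[0]
    s=np.linalg.lstsq(np.c_[d1,-d2],o2-o1,rcond=None)[0]
    p,q=o1+s[0]*d1,o2+s[1]*d2
    return (p+q)/2,np.linalg.norm(p-q)
def move(target,yaw=None,p=None,q=None):
    "shift in tool units from pose p,q to world target"
E
python3 - <<'E'
from h import *
T=cam("top");S=cam("scene")
def px(u,v,n): 
    return (228+u/3.32-.35,138+v/3.32-.35) if n=="top" else (225+u/3.32-.35,160+(v-299)/3.32-.35)
for nm,a,b in [("L handle",(166,203),(149,446)),("R handle",(613,206),(561,433)),
  ("L BL",(37,22),(36,324)),("L BR",(202,22),(180,322)),("L FR",(200,127),(178,387)),("L FL",(36,124),(28,394)),
  ("R BL",(456,40),(403,325)),("R BR",(616,28),(547,313)),("R FR",(629,127),(564,377)),("R FL",(470,141),(420,390)),
  ("clip l",(305,280),(279,567)),("clip r",(369,254),(342,546)),("garlic",(346,125),(311,447))]:
    p,e=tri(px(*a,"top"),px(*b,"scene")); print(nm,np.round(p,4),round(e,4), np.round(plane("top",px(*a,"top"),.15)[0,:2],4))
# masks
hsv=cv2.cvtColor(T,cv2.COLOR_RGB2HSV); print(hsv[150,264],hsv[165,390],hsv[181,258],hsv[218,329])
for n,I in (("top",T),("scene",S)):
    h=cv2.cvtColor(I,cv2.COLOR_RGB2HSV)
    m=cv2.inRange(h,(95,120,60),(125,255,255)); m[:205]=0;m[250:]=0;m[:,:290]=0;m[:,350:]=0
    c=max(cv2.findContours(m,0,1)[0],key=cv2.contourArea)[:,0]
    for z in(0,.006,.012):
        r=cv2.minAreaRect((plane(n,c,z)[:,:2]*1000).astype(np.float32));print(n,"clip",z,r)
    w=cv2.inRange(h,(5,120,135),(20,255,255)); w[:135]=0;w[230:]=0;w[:,:225]=0;w[:,430:]=0
    w=cv2.morphologyEx(w,cv2.MORPH_OPEN,np.ones((3,3)))
    for c in cv2.findContours(w,0,1)[0]:
        if cv2.contourArea(c)>300:
            r=cv2.minAreaRect((plane(n,c[:,0],.15)[:,:2]*1000).astype(np.float32));print(n,"cup",r)
E
```

```text
L handle [0.5099 0.1558 0.1397] 0.0027 [0.5076 0.1562]
R handle [ 0.5102 -0.2423  0.1387] 0.0002 [ 0.5077 -0.2399]
L BL [0.6747 0.2754 0.1524] 0.0045 [0.6756 0.2782]
L BR [0.678  0.1272 0.1461] 0.0018 [0.6766 0.1278]
L FR [0.5773 0.1271 0.1511] 0.0006 [0.5776 0.1275]
L FL [0.5809 0.2753 0.1445] 0.001 [0.5794 0.2748]
R BL [ 0.662  -0.1033  0.147 ] 0.0006 [ 0.661  -0.1032]
R BR [ 0.6748 -0.252   0.1459] 0.0043 [ 0.6734 -0.2489]
R FR [ 0.5821 -0.2575  0.1435] 0.0018 [ 0.5803 -0.257 ]
R FL [ 0.5674 -0.1129  0.1463] 0.0037 [ 0.5663 -0.1143]
clip l [0.4632 0.0326 0.0058] 0.001 [0.4394 0.0325]
clip r [ 0.4899 -0.0313  0.0028] 0.0016 [ 0.463  -0.0237]
garlic [ 0.6172 -0.0071  0.0156] 0.0007 [ 0.5804 -0.0034]
[ 14 144 183] [ 15 145 185] [ 14 141 172] [106 121 181]
top clip 0 ((476.40655517578125, 3.143587112426758), (8.469861030578613, 28.56142234802246), 21.179611206054688)
top clip 0.006 ((475.3653259277344, 3.2801246643066406), (8.434706687927246, 28.442852020263672), 21.1795597076416)
top clip 0.012 ((474.3241271972656, 3.4166507720947266), (8.39952564239502, 28.324275970458984), 21.1795711517334)
top cup ((622.5480346679688, -181.27940368652344), (98.70641326904297, 149.7637481689453), 6.0053887367248535)
top cup ((628.4011840820312, 205.57159423828125), (97.11109924316406, 149.37933349609375), 0.38913023471832275)
scene clip 0 ((478.0206298828125, 2.386831283569336), (11.325507164001465, 61.088443756103516), 22.37645721435547)
scene clip 0.006 ((473.2227783203125, 2.653961181640625), (11.266944885253906, 60.772613525390625), 22.376441955566406)
scene clip 0.012 ((468.4249267578125, 2.921112060546875), (11.208381652832031, 60.456790924072266), 22.376420974731445)
scene cup ((627.6754150390625, 203.94984436035156), (150.794189453125, 104.80701446533203), 89.63915252685547)
scene cup ((618.9757690429688, -180.95932006835938), (99.53289031982422, 149.79551696777344), 6.005312442779541)
```

```bash
cat >> h.py <<'E'
    pass
def st(show=True):
    s=bot.get_state();R=Ro.from_quat(s["tool_rot"]).as_matrix();psi=np.arctan2(R[1,0],R[0,0])
    if show: print("t",round(s["time"],2),"p",np.round(s["ee_pos"],4),"psi",round(psi,3),"F",np.round(s["ft_force"],2),"gap",round(s["finger_gap"],4),"tilt",np.round(R[:2,2],3))
    return np.array(s["ee_pos"]),psi,s
def plan(wps,p=None,psi=None):
    if p is None: p,psi,_=st(False)
    for w in wps:
        c,s=np.cos(psi),np.sin(psi);R=np.array([[c,s,0],[s,-c,0],[0,0,-1]])
        d=np.round(R.T@(np.array(w[:3])-p)/.03,2);a=round(psi-w[3],2)
        print(w,"->",d,"az",a); p=p+R@d*.03;psi=psi-a
def arc(hinge,th,cyaw,z,r=(.05,.122)):
    "tool wp with post centred at opening th"
    y=cyaw-th;c,s=np.cos(y),np.sin(y)
    return (hinge[0]-r[0]*c+r[1]*s,hinge[1]-r[0]*s-r[1]*c,z,np.pi/2+y)
E
python3 - <<'E'
from h import *
st()
plan([(.30,-.48,.26,.6),(.42,-.33,.26,.9),(.47,-.15,.26,1.15),(.49,.02,.26,1.35),(.51,.156,.26,1.45),(.51,.156,.19,1.45)])
E
```

```text
t 0.2 p [ 0.1707 -0.6268  0.2497] psi 0.266 F [ 0.08 -0.3   0.36] gap 0.0857 tilt [-0.     0.001]
(0.3, -0.48, 0.26, 0.6) -> [ 5.45 -3.59 -0.34] az -0.33
(0.42, -0.33, 0.26, 0.9) -> [ 6.11 -1.9  -0.  ] az -0.3
(0.47, -0.15, 0.26, 1.15) -> [ 5.73 -2.44 -0.  ] az -0.25
(0.49, 0.02, 0.26, 1.35) -> [ 5.43 -1.73 -0.  ] az -0.2
(0.51, 0.156, 0.26, 1.45) -> [ 4.57 -0.36 -0.  ] az -0.1
(0.51, 0.156, 0.19, 1.45) -> [ 0.   -0.    2.33] az -0.0
```

>>> {"fn": "drive_tool", "kwargs": {"deltas": [[[1.1,-0.7,-0.1,0,0,-0.07,0.4],[2.2,-1.4,-0.2,0,0,-0.14,0.4],[3.3,-2.1,-0.3,0,0,-0.2,0.4],[4.4,-2.9,-0.34,0,0,-0.27,0.4],[5.45,-3.59,-0.34,0,0,-0.33,0.4]]]}}

```text
time: 0.62
ee_pos: [0.3014, -0.4783, 0.2608]
tool_rot: [0.955, 0.295, 0.0, -0.0]
ft_force: [0.6, -0.8, 0.0]
finger_gap: 0.0343
gripper_force: 0.0
```

>>> {"fn": "drive_tool", "kwargs": {"deltas": [[[1.2,-0.4,0,0,0,-0.06,0.4],[2.4,-0.8,0,0,0,-0.12,0.4],[3.6,-1.2,0,0,0,-0.18,0.4],[4.9,-1.5,0,0,0,-0.24,0.4],[6.11,-1.9,0,0,0,-0.3,0.4]]]}}

```text
time: 1.03
ee_pos: [0.4213, -0.3288, 0.2607]
tool_rot: [0.901, 0.434, 0.0, 0.0]
ft_force: [0.2, -0.1, 1.1]
finger_gap: 0.0343
gripper_force: 0.0
```

>>> {"fn": "drive_tool", "kwargs": {"deltas": [[[1.1,-0.5,0,0,0,-0.05,0.4],[2.3,-1.0,0,0,0,-0.1,0.4],[3.5,-1.5,0,0,0,-0.15,0.4],[4.6,-2.0,0,0,0,-0.2,0.4],[5.73,-2.44,0,0,0,-0.25,0.4]]]}}

```text
time: 1.45
ee_pos: [0.47, -0.1485, 0.2606]
tool_rot: [0.84, 0.543, -0.0, -0.0]
ft_force: [0.7, -0.2, 0.3]
finger_gap: 0.0342
gripper_force: 0.0
```

>>> {"fn": "drive_tool", "kwargs": {"deltas": [[[1.1,-0.35,0,0,0,-0.04,0.4],[2.2,-0.7,0,0,0,-0.08,0.4],[3.3,-1.05,0,0,0,-0.12,0.4],[4.4,-1.4,0,0,0,-0.16,0.4],[5.43,-1.73,0,0,0,-0.2,0.4]]]}}

```text
time: 1.87
ee_pos: [0.4901, 0.0215, 0.2606]
tool_rot: [0.781, 0.624, 0.0, 0.0]
ft_force: [0.6, 0.9, -0.1]
finger_gap: 0.0341
gripper_force: 0.0
```

>>> {"fn": "drive_tool", "kwargs": {"deltas": [[[0.9,-0.07,0,0,0,-0.02,0.4],[1.8,-0.14,0,0,0,-0.04,0.4],[2.8,-0.2,0,0,0,-0.06,0.4],[3.7,-0.3,0,0,0,-0.08,0.4],[4.57,-0.36,0,0,0,-0.1,0.4]]]}}

```text
time: 2.28
ee_pos: [0.51, 0.1572, 0.2605]
tool_rot: [0.749, 0.662, -0.0, -0.0]
ft_force: [0.7, 0.1, 0.1]
finger_gap: 0.0343
gripper_force: 0.0
```

>>> {"fn": "drive_tool", "kwargs": {"deltas": [[[0,0,0.6,0,0,0,0.4],[0,0,1.2,0,0,0,0.4],[0,0,1.8,0,0,0,0.4],[0,0,2.33,0,0,0,0.4],[0,0,2.33,0,0,0,0.4]]]}}

```text
time: 2.7
ee_pos: [0.5082, 0.1546, 0.1878]
tool_rot: [0.75, 0.662, -0.003, -0.001]
ft_force: [-0.3, -1.4, 0.1]
finger_gap: 0.0341
gripper_force: 0.0
```

Run:
```python
from h import *
T=cam("top");S=cam("scene");st()
f=lambda i:cv2.resize(i,None,fx=5,fy=5,interpolation=cv2.INTER_CUBIC)[:,:,::-1]
cv2.imwrite("pics/c1.png",np.hstack([f(T[140:230,235:315]),f(S[160:250,225:305])]))
```

```text
t 2.8 p [0.51   0.1555 0.1905] psi 1.446 F [0.16 0.29 0.67] gap 0.0345 tilt [-0.001 -0.   ]
```

View pics/c1.png

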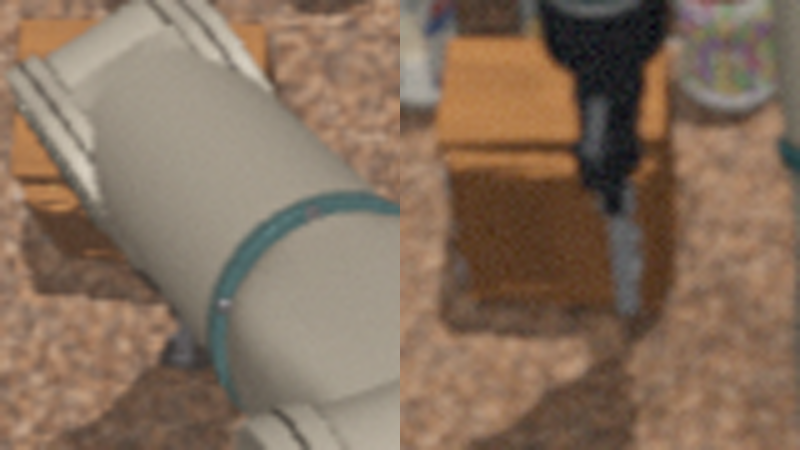

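The scene crop shows the fingers just above the left post (post at about scene (269,200)), lined up with it. I'll lower straight down.

>>> {"fn": "drive_tool", "kwargs": {"deltas": [[[0,0,0.4,0,0,0,0.4],[0,0,0.8,0,0,0,0.4],[0,0,1.2,0,0,0,0.4],[0,0,1.5,0,0,0,0.4],[0,0,1.5,0,0,0,0.4]]]}}

```text
time: 3.22
ee_pos: [0.5099, 0.1553, 0.1451]
tool_rot: [0.75, 0.661, -0.001, -0.0]
ft_force: [-0.8, -0.5, -0.3]
finger_gap: 0.0341
gripper_force: 0.0
```

Run:
```python
from h import *
p,psi,_=st()
T=cam("top");S=cam("scene")
def proj(n,X):
    c=C[n];v=np.array(c["R"])@np.array(X)+c["t"];return np.round([c["fx"]*v[0]/v[2]+c["cx"],c["fy"]*v[1]/v[2]+c["cy"]],1)
print(proj("scene",p-[0,0,.019]),proj("scene",[.51,.156,.06]))
for h in [(.578,.272)]:
    for th in (0,.08,.1,.12,.14): print(th,np.round(arc(h,th,0,.125),4))
```

```text
t 3.22 p [0.5099 0.1553 0.1451] psi 1.446 F [-0.84 -0.54 -0.26] gap 0.0341 tilt [-0.001 -0.   ]
[269.6 206.8] [270.9 220.4]
0 [0.528  0.15   0.125  1.5708]
0.08 [0.5184 0.1544 0.125  1.4908]
0.1 [0.5161 0.1556 0.125  1.4708]
0.12 [0.5138 0.1569 0.125  1.4508]
0.14 [0.5115 0.1582 0.125  1.4308]
```

>>> {"fn": "drive_tool", "kwargs": {"deltas": [[[0,0,0.3,0,0,0,0.4],[0,0,0.6,0,0,0,0.4],[0,0,0.77,0,0,0,0.4],[0,0,0.77,0,0,0,0.24],[0,0,0.77,0,0,0,0.24]]], "grip_force": 20}}

```text
time: 3.73
ee_pos: [0.5098, 0.1554, 0.122]
tool_rot: [0.75, 0.662, -0.001, -0.0]
ft_force: [0.1, 0.1, 0.2]
finger_gap: 0.0204
gripper_force: 0.0
```

>>> {"fn": "drive_tool", "kwargs": {"deltas": [[[0,0,0,0,0,0,0.1],[0,0,0,0,0,0,0.1],[0,0,0,0,0,0,0.1],[0,0,0,0,0,0,0.1],[0,0,0,0,0,0,0.1]]]}}

```text
time: 4.15
ee_pos: [0.5102, 0.1556, 0.1226]
tool_rot: [0.75, 0.662, 0.0, -0.0]
ft_force: [-0.0, -0.7, -1.1]
finger_gap: 0.0134
gripper_force: 20.4
```

Run:
```python
from h import *
p,psi,_=st()
h=(.578,.272); th0=.125
plan([arc(h,t,0,p[2]) for t in (.2,.28,.33,.38,.43,.48)])
```

```text
t 4.15 p [0.5102 0.1556 0.1226] psi 1.446 F [-0.01 -0.75 -1.14] gap 0.0134 tilt [0. 0.]
(np.float64(0.5047590127509405), np.float64(0.16236534404312164), np.float64(0.12256600985473844), 1.3707963267948966) -> [ 0.2  -0.21  0.  ] az 0.08
(np.float64(0.4962318389596395), np.float64(0.16856901895429166), np.float64(0.12256600985473844), 1.2907963267948965) -> [ 0.15 -0.32  0.  ] az 0.08
(np.float64(0.49116463335940674), np.float64(0.17278498550928023), np.float64(0.12256600985473844), 1.2407963267948965) -> [ 0.08 -0.2   0.  ] az 0.05
(np.float64(0.48631447095279057), np.float64(0.17724893793031493), np.float64(0.12256600985473844), 1.1907963267948967) -> [ 0.09 -0.2   0.  ] az 0.05
(np.float64(0.4816934746198919), np.float64(0.18194971866112458), np.float64(0.12256600985473844), 1.1407963267948966) -> [ 0.09 -0.2   0.  ] az 0.05
(np.float64(0.4773131944449748), np.float64(0.18687557819800155), np.float64(0.12256600985473844), 1.0907963267948966) -> [ 0.08 -0.2   0.  ] az 0.05
```

Run:
```python
from h import *
h=(.5755,.270)
plan([np.round(arc(h,t,0,.1222),4) for t in (.2,.28,.33,.38,.43,.48)])
```

```text
[0.5023 0.1604 0.1222 1.3708] -> [ 0.13 -0.28  0.01] az 0.08
[0.4937 0.1666 0.1222 1.2908] -> [ 0.14 -0.32  0.  ] az 0.08
[0.4887 0.1708 0.1222 1.2408] -> [ 0.09 -0.2   0.  ] az 0.05
[0.4838 0.1752 0.1222 1.1908] -> [ 0.08 -0.2   0.  ] az 0.05
[0.4792 0.1799 0.1222 1.1408] -> [ 0.09 -0.21  0.  ] az 0.05
[0.4748 0.1849 0.1222 1.0908] -> [ 0.09 -0.2   0.  ] az 0.05
```

>>> {"fn": "drive_tool", "kwargs": {"deltas": [[[0.05,-0.06,0,0,0,0.02,0.22],[0.1,-0.12,0,0,0,0.03,0.22],[0.14,-0.18,0,0,0,0.05,0.22],[0.18,-0.24,0,0,0,0.07,0.22],[0.18,-0.28,0,0,0,0.08,0.22]]]}}

```text
time: 4.57
ee_pos: [0.5024, 0.1625, 0.1227]
tool_rot: [0.776, 0.631, 0.0, 0.0]
ft_force: [0.5, 1.4, 0.1]
finger_gap: 0.0187
gripper_force: 0.3
```

>>> {"fn": "drive_tool", "kwargs": {"deltas": [[[0.03,-0.06,0,0,0,0.02,0.22],[0.06,-0.12,0,0,0,0.03,0.22],[0.09,-0.18,0,0,0,0.05,0.22],[0.13,-0.25,0,0,0,0.07,0.22],[0.15,-0.32,0,0,0,0.08,0.22]]]}}

```text
time: 4.98
ee_pos: [0.4939, 0.1685, 0.1225]
tool_rot: [0.801, 0.599, 0.0, -0.0]
ft_force: [-0.1, -0.5, -0.6]
finger_gap: 0.0191
gripper_force: 0.2
```

Run:
```python
from h import *
st()
h=(.5755,.270)
plan([np.round(arc(h,t,0,.1222),4) for t in (.33,.38,.43,.48)])
```

```text
t 4.98 p [0.4939 0.1685 0.1225] psi 1.284 F [-0.08 -0.48 -0.62] gap 0.0191 tilt [0. 0.]
[0.4887 0.1708 0.1222 1.2408] -> [ 0.02 -0.19  0.01] az 0.04
[0.4838 0.1752 0.1222 1.1908] -> [ 0.09 -0.2   0.  ] az 0.05
[0.4792 0.1799 0.1222 1.1408] -> [ 0.09 -0.2   0.  ] az 0.05
[0.4748 0.1849 0.1222 1.0908] -> [ 0.09 -0.2   0.  ] az 0.05
```

>>> {"fn": "drive_tool", "kwargs": {"deltas": [[[0.01,-0.04,0,0,0,0.01,0.22],[0.02,-0.08,0,0,0,0.02,0.22],[0.03,-0.12,0,0,0,0.03,0.22],[0.04,-0.16,0,0,0,0.04,0.22],[0.05,-0.2,0,0,0,0.05,0.22]]]}}

```text
time: 5.4
ee_pos: [0.4887, 0.1715, 0.1226]
tool_rot: [0.815, 0.579, 0.0, 0.0]
ft_force: [0.2, -1.0, -0.2]
finger_gap: 0.0188
gripper_force: 0.3
```

>>> {"fn": "drive_tool", "kwargs": {"deltas": [[[0.02,-0.04,0,0,0,0.01,0.22],[0.04,-0.08,0,0,0,0.02,0.22],[0.05,-0.12,0,0,0,0.03,0.22],[0.07,-0.16,0,0,0,0.04,0.22],[0.09,-0.2,0,0,0,0.05,0.22]]]}}

```text
time: 5.82
ee_pos: [0.4838, 0.1759, 0.1225]
tool_rot: [0.83, 0.558, -0.0, 0.0]
ft_force: [1.4, 0.3, -0.1]
finger_gap: 0.0188
gripper_force: 0.2
```

>>> {"fn": "drive_tool", "kwargs": {"deltas": [[[0.02,-0.04,0,0,0,0.01,0.22],[0.04,-0.08,0,0,0,0.02,0.22],[0.05,-0.12,0,0,0,0.03,0.22],[0.07,-0.16,0,0,0,0.04,0.22],[0.09,-0.2,0,0,0,0.05,0.22]]]}}

```text
time: 6.23
ee_pos: [0.4793, 0.1807, 0.1225]
tool_rot: [0.843, 0.537, -0.0, 0.0]
ft_force: [-0.1, -1.0, 0.3]
finger_gap: 0.0188
gripper_force: 0.2
```

>>> {"fn": "drive_tool", "kwargs": {"deltas": [[[0.02,-0.04,0,0,0,0.01,0.22],[0.04,-0.08,0,0,0,0.02,0.22],[0.05,-0.12,0,0,0,0.03,0.22],[0.07,-0.16,0,0,0,0.04,0.22],[0.09,-0.2,0,0,0,0.05,0.22]]]}}

```text
time: 6.65
ee_pos: [0.4752, 0.1856, 0.1226]
tool_rot: [0.857, 0.516, 0.0, 0.0]
ft_force: [2.2, -1.9, 0.5]
finger_gap: 0.019
gripper_force: 1.3
```

Run:
```python
from h import *
st();S=cam("scene");T=cam("top")
f=lambda i:cv2.resize(i,None,fx=5,fy=5,interpolation=cv2.INTER_CUBIC)[:,:,::-1]
cv2.imwrite("pics/c2.png",np.hstack([f(T[140:230,235:315]),f(S[160:250,225:305])]))
plan([np.round(arc((.5755,.270),t,0,.1222),4) for t in (.53,.58,.63,.68,.76,.84,.95,1.06,1.17,1.28)])
```

```text
t 6.65 p [0.4752 0.1856 0.1226] psi 1.085 F [ 2.21 -1.9   0.5 ] gap 0.019 tilt [ 0. -0.]
[0.4707 0.19   0.1222 1.0408] -> [ 0.06 -0.21  0.01] az 0.04
[0.4668 0.1954 0.1222 0.9908] -> [ 0.09 -0.2   0.  ] az 0.05
[0.4632 0.2009 0.1222 0.9408] -> [ 0.09 -0.2   0.  ] az 0.05
[0.4599 0.2066 0.1222 0.8908] -> [ 0.09 -0.2   0.  ] az 0.05
[0.4552 0.216  0.1222 0.8108] -> [ 0.15 -0.32  0.  ] az 0.08
[0.4513 0.2258 0.1222 0.7308] -> [ 0.15 -0.32  0.  ] az 0.08
[0.4472 0.2397 0.1222 0.6208] -> [ 0.21 -0.43  0.  ] az 0.11
[0.4446 0.254  0.1222 0.5108] -> [ 0.2  -0.44  0.  ] az 0.11
[0.4437 0.2684 0.1222 0.4008] -> [ 0.21 -0.43  0.  ] az 0.11
[0.4443 0.2829 0.1222 0.2908] -> [ 0.21 -0.44  0.  ] az 0.11
```

View pics/c2.png

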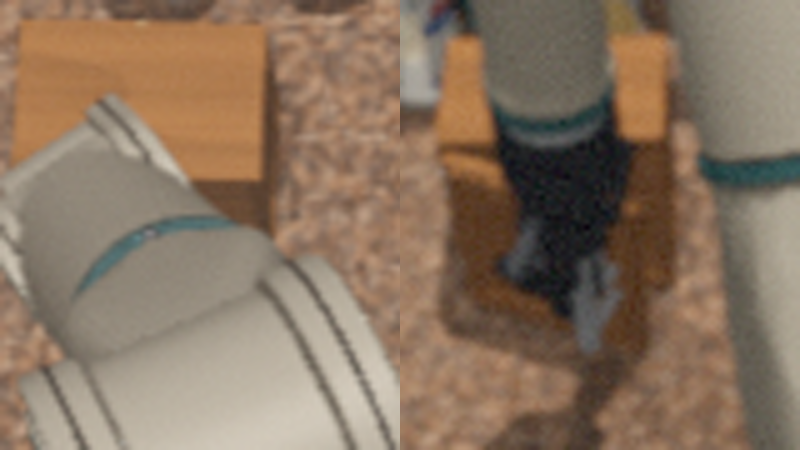

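The crop shows the door following the gripper (post at about scene (265,215)). The force has just risen to about 2.8 N along the door normal, so I take a fresh reading before going on.

>>> {"fn": "drive_tool", "kwargs": {"deltas": [[[0,0,0,0,0,0,0.22],[0,0,0,0,0,0,0.22],[0,0,0,0,0,0,0.22],[0,0,0,0,0,0,0.22],[0,0,0,0,0,0,0.22]]]}}

```text
time: 7.17
ee_pos: [0.4753, 0.1854, 0.1225]
tool_rot: [0.856, 0.516, 0.0, 0.0]
ft_force: [0.7, -1.8, 0.9]
finger_gap: 0.019
gripper_force: 1.1
```

>>> {"fn": "drive_tool", "kwargs": {"deltas": [[[0.01,-0.02,0,0,0,0.005,0.22],[0.02,-0.04,0,0,0,0.01,0.22],[0.02,-0.06,0,0,0,0.015,0.22],[0.03,-0.08,0,0,0,0.02,0.22],[0.03,-0.08,0,0,0,0.02,0.22]]]}}

```text
time: 7.58
ee_pos: [0.4745, 0.1866, 0.1227]
tool_rot: [0.862, 0.507, 0.001, 0.001]
ft_force: [5.2, -4.1, -0.5]
finger_gap: 0.0189
gripper_force: 3.0
```

The drag has clearly started: about 6.5 N along the door normal at about 0.47 rad, and the tool lags its command. The left door binds, so I stop here and swing it shut.

Run:
```python
from h import *
p,psi,_=st()
plan([np.round(arc((.5755,.270),t,0,.1224),4) for t in (.38,.26,.14,.08)],)
```

```text
t 7.58 p [0.4745 0.1866 0.1227] psi 1.064 F [ 5.2  -4.06 -0.53] gap 0.0189 tilt [ 0.002 -0.001]
[0.4838 0.1752 0.1224 1.1908] -> [-0.18  0.45  0.01] az -0.13
[0.4958 0.165  0.1224 1.3108] -> [-0.17  0.5  -0.  ] az -0.12
[0.509  0.1562 0.1224 1.4308] -> [-0.17  0.5  -0.  ] az -0.12
[0.5159 0.1524 0.1224 1.4908] -> [-0.1   0.24 -0.  ] az -0.06
```

>>> {"fn": "drive_tool", "kwargs": {"deltas": [[[-0.04,0.1,0,0,0,-0.03,0.22],[-0.08,0.2,0,0,0,-0.06,0.22],[-0.11,0.3,0,0,0,-0.08,0.22],[-0.15,0.4,0,0,0,-0.11,0.22],[-0.18,0.47,0,0,0,-0.13,0.22]]]}}

```text
time: 8.0
ee_pos: [0.4827, 0.1766, 0.1224]
tool_rot: [0.826, 0.564, -0.0, -0.001]
ft_force: [-0.7, -0.0, 0.8]
finger_gap: 0.0189
gripper_force: 0.2
```

>>> {"fn": "drive_tool", "kwargs": {"deltas": [[[-0.03,0.1,0,0,0,-0.02,0.22],[-0.07,0.2,0,0,0,-0.05,0.22],[-0.1,0.3,0,0,0,-0.07,0.22],[-0.14,0.4,0,0,0,-0.1,0.22],[-0.17,0.5,0,0,0,-0.12,0.22]]]}}

```text
time: 8.42
ee_pos: [0.4953, 0.1658, 0.1225]
tool_rot: [0.791, 0.612, -0.0, -0.0]
ft_force: [-0.8, 0.7, 0.1]
finger_gap: 0.0188
gripper_force: 0.2
```

>>> {"fn": "drive_tool", "kwargs": {"deltas": [[[-0.03,0.1,0,0,0,-0.02,0.22],[-0.07,0.2,0,0,0,-0.05,0.22],[-0.1,0.3,0,0,0,-0.07,0.22],[-0.14,0.4,0,0,0,-0.1,0.22],[-0.17,0.5,0,0,0,-0.12,0.22]]]}}

```text
time: 8.83
ee_pos: [0.5087, 0.157, 0.1225]
tool_rot: [0.753, 0.658, 0.0, -0.0]
ft_force: [-0.8, 0.6, -1.0]
finger_gap: 0.0188
gripper_force: 0.2
```

>>> {"fn": "drive_tool", "kwargs": {"deltas": [[[-0.02,0.05,0,0,0,-0.01,0.22],[-0.04,0.1,0,0,0,-0.03,0.22],[-0.06,0.15,0,0,0,-0.04,0.22],[-0.08,0.2,0,0,0,-0.05,0.22],[-0.1,0.24,0,0,0,-0.06,0.22]]]}}

```text
time: 9.25
ee_pos: [0.5153, 0.1531, 0.1225]
tool_rot: [0.733, 0.68, 0.0, -0.0]
ft_force: [-0.1, -0.1, -0.2]
finger_gap: 0.0189
gripper_force: 0.2
```

Run:
```python
from h import *
p,psi,_=st()
plan([np.round(arc((.5755,.270),t,0,.1224),4) for t in (.04,.0,-.03)],)
```

```text
t 9.25 p [0.5153 0.1531 0.1225] psi 1.497 F [-0.12 -0.13 -0.18] gap 0.0189 tilt [0. 0.]
[0.5207 0.1501 0.1224 1.5308] -> [-0.09  0.19  0.  ] az -0.03
[0.5255 0.148  0.1224 1.5708] -> [-0.06  0.16  0.  ] az -0.04
[0.5292 0.1466 0.1224 1.6008] -> [-0.05  0.12  0.  ] az -0.03
```

>>> {"fn": "drive_tool", "kwargs": {"deltas": [[[-0.02,0.04,0,0,0,-0.01,0.22],[-0.04,0.08,0,0,0,-0.02,0.22],[-0.06,0.12,0,0,0,-0.02,0.22],[-0.08,0.16,0,0,0,-0.03,0.22],[-0.09,0.19,0,0,0,-0.03,0.22]]]}}

```text
time: 9.67
ee_pos: [0.5208, 0.1498, 0.1225]
tool_rot: [0.723, 0.691, -0.0, 0.0]
ft_force: [-0.8, 0.2, -0.1]
finger_gap: 0.0187
gripper_force: 0.2
```

>>> {"fn": "drive_tool", "kwargs": {"deltas": [[[-0.01,0.04,0,0,0,-0.01,0.22],[-0.03,0.08,0,0,0,-0.02,0.22],[-0.04,0.12,0,0,0,-0.03,0.22],[-0.06,0.16,0,0,0,-0.04,0.22],[-0.06,0.16,0,0,0,-0.04,0.22]]]}}

```text
time: 10.08
ee_pos: [0.5242, 0.1484, 0.1222]
tool_rot: [0.708, 0.706, -0.001, -0.001]
ft_force: [-4.0, 0.7, 1.5]
finger_gap: 0.0186
gripper_force: 2.0
```

>>> {"fn": "drive_tool", "kwargs": {"deltas": [[[0,0.03,0,0,0,-0.01,0.22],[0,0.06,0,0,0,-0.02,0.22],[0,0.09,0,0,0,-0.02,0.22],[0,0.1,0,0,0,-0.02,0.22],[0,0.1,0,0,0,-0.02,0.22]]]}}

```text
time: 10.5
ee_pos: [0.5253, 0.1481, 0.122]
tool_rot: [0.701, 0.713, -0.002, -0.002]
ft_force: [-8.3, 1.5, 3.1]
finger_gap: 0.0189
gripper_force: 4.1
```

>>> {"fn": "drive_tool", "kwargs": {"deltas": [[[0,0.03,0,0,0,0,0.22],[0,0.06,0,0,0,0,0.22],[0,0.09,0,0,0,0,0.22],[0,0.1,0,0,0,0,0.22],[0,0.1,0,0,0,0,0.22]]]}}

```text
time: 10.92
ee_pos: [0.5262, 0.1476, 0.1218]
tool_rot: [0.701, 0.713, -0.004, -0.002]
ft_force: [-11.3, 0.2, 6.2]
finger_gap: 0.0186
gripper_force: 6.2
```

>>> {"fn": "drive_tool", "kwargs": {"deltas": [[[0,0.03,0,0,0,0,0.22],[0,0.06,0,0,0,0,0.22],[0,0.09,0,0,0,0,0.22],[0,0.1,0,0,0,0,0.22],[0,0.1,0,0,0,0,0.22]]]}}

```text
time: 11.33
ee_pos: [0.5272, 0.1471, 0.1215]
tool_rot: [0.701, 0.713, -0.006, -0.003]
ft_force: [-15.9, 0.2, 9.8]
finger_gap: 0.0189
gripper_force: 8.1
```

>>> {"fn": "drive_tool", "kwargs": {"deltas": [[[0,0.04,0,0,0,0,0.22],[0,0.08,0,0,0,0,0.22],[0,0.12,0,0,0,0,0.22],[0,0.13,0,0,0,0,0.22],[0,0.13,0,0,0,0,0.22]]]}}

```text
time: 11.75
ee_pos: [0.5287, 0.1464, 0.1212]
tool_rot: [0.701, 0.713, -0.009, -0.004]
ft_force: [-21.6, -1.4, 13.0]
finger_gap: 0.0189
gripper_force: 10.5
```

Run:
```python
from h import *
st();S=cam("scene");T=cam("top")
f=lambda i:cv2.resize(i,None,fx=5,fy=5,interpolation=cv2.INTER_CUBIC)[:,:,::-1]
cv2.imwrite("pics/c3.png",np.hstack([f(T[140:230,235:315]),f(S[160:250,225:305])]))
```

```text
t 11.75 p [0.5287 0.1464 0.1212] psi 1.588 F [-21.64  -1.4   13.01] gap 0.0189 tilt [-0.018 -0.007]
```

View pics/c3.png

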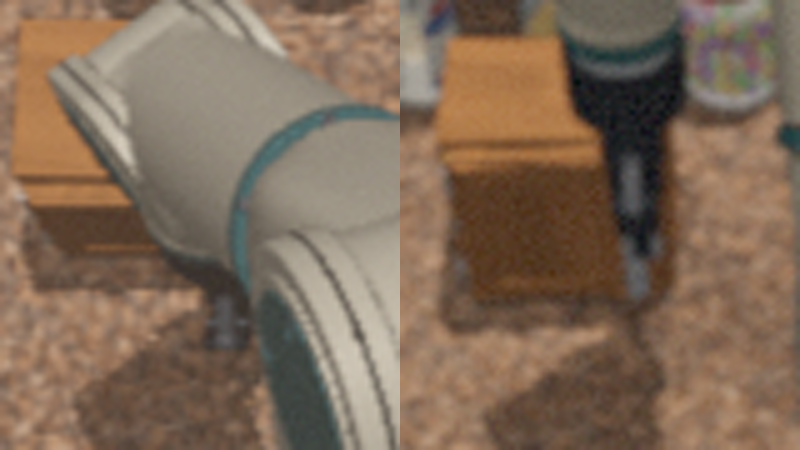

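At 21.6 N, well above the drag force, the door isn't moving any further. In the crop its edge runs parallel to the cupboard front, so it is shut. I back off and lift.

>>> {"fn": "drive_tool", "kwargs": {"deltas": [[[0,-0.15,0,0,0,0,0.22],[0,-0.3,0,0,0,0,0.22],[0,-0.4,0,0,0,0,0.3],[0,-0.4,0,0,0,0,0.4],[0,-0.4,0,0,0,0,0.4]]]}}

```text
time: 12.27
ee_pos: [0.5276, 0.1477, 0.1228]
tool_rot: [0.702, 0.712, 0.001, 0.001]
ft_force: [1.2, 0.7, 0.4]
finger_gap: 0.0341
gripper_force: 0.0
```

>>> {"fn": "drive_tool", "kwargs": {"deltas": [[[0,0,-0.5,0,0,0,0.4],[0,0,-1.2,0,0,0,0.4],[0,0,-2.2,0,0,0,0.4],[0,0,-3.2,0,0,0,0.4],[0,0,-4.2,0,0,0,0.4]]]}}

```text
time: 12.68
ee_pos: [0.5272, 0.1476, 0.25]
tool_rot: [0.702, 0.712, 0.001, 0.0]
ft_force: [0.8, 0.3, -0.9]
finger_gap: 0.034
gripper_force: 0.0
```

Run:
```python
from h import *
st()
plan([(.48,.08,.25,1.5),(.47,-.1,.25,1.5),(.51,-.242,.25,1.55),(.51,-.242,.19,1.55)])
```

```text
t 12.68 p [0.5272 0.1476 0.25  ] psi 1.585 F [ 0.83  0.27 -0.9 ] gap 0.034 tilt [0.001 0.   ]
(0.48, 0.08, 0.25, 1.5) -> [-2.23 -1.61  0.  ] az 0.09
(0.47, -0.1, 0.25, 1.5) -> [-6.01  0.12  0.  ] az -0.0
(0.51, -0.242, 0.25, 1.55) -> [-4.62  1.69  0.  ] az -0.05
(0.51, -0.242, 0.19, 1.55) -> [0. 0. 2.] az -0.0
```

>>> {"fn": "drive_tool", "kwargs": {"deltas": [[[-0.6,-0.4,0,0,0,0.02,0.4],[-1.2,-0.8,0,0,0,0.04,0.4],[-1.8,-1.3,0,0,0,0.07,0.4],[-2.23,-1.61,0,0,0,0.09,0.4],[-2.23,-1.61,0,0,0,0.09,0.4]]]}}

```text
time: 13.1
ee_pos: [0.478, 0.0765, 0.2487]
tool_rot: [0.735, 0.678, -0.001, 0.001]
ft_force: [-0.4, 0.7, 0.3]
finger_gap: 0.0341
gripper_force: 0.0
```

>>> {"fn": "drive_tool", "kwargs": {"deltas": [[[-1.2,0,0,0,0,0,0.4],[-2.4,0.05,0,0,0,0,0.4],[-3.6,0.1,0,0,0,0,0.4],[-4.8,0.1,0,0,0,0,0.4],[-6.01,0.12,0,0,0,0,0.4]]]}}

```text
time: 13.52
ee_pos: [0.4704, -0.1013, 0.249]
tool_rot: [0.733, 0.68, 0.001, 0.001]
ft_force: [-0.2, -0.6, 0.2]
finger_gap: 0.0344
gripper_force: 0.0
```

>>> {"fn": "drive_tool", "kwargs": {"deltas": [[[-1.1,0.4,0,0,0,-0.01,0.4],[-2.2,0.8,0,0,0,-0.02,0.4],[-3.3,1.2,0,0,0,-0.03,0.4],[-4.3,1.6,0,0,0,-0.05,0.4],[-4.62,1.69,0,0,0,-0.05,0.4]]]}}

```text
time: 13.93
ee_pos: [0.5112, -0.2485, 0.2485]
tool_rot: [0.718, 0.696, -0.0, 0.003]
ft_force: [-0.0, -1.2, 0.2]
finger_gap: 0.034
gripper_force: 0.0
```

>>> {"fn": "drive_tool", "kwargs": {"deltas": [[[0,0,0.7,0,0,0,0.4],[0,0,1.4,0,0,0,0.4],[0,0,2.1,0,0,0,0.4],[0,0,2.5,0,0,0,0.4],[0,0,2.5,0,0,0,0.4]]]}}

```text
time: 14.35
ee_pos: [0.5086, -0.241, 0.171]
tool_rot: [0.716, 0.698, -0.001, -0.002]
ft_force: [-0.4, -0.4, 0.4]
finger_gap: 0.0339
gripper_force: 0.0
```

Run:
```python
from h import *
st();T=cam("top");S=cam("scene")
f=lambda i:cv2.resize(i,None,fx=4,fy=4,interpolation=cv2.INTER_CUBIC)[:,:,::-1]
cv2.imwrite("pics/c4.png",np.hstack([f(T[140:230,235:315]),f(S[160:250,330:430])]))
```

```text
t 14.35 p [ 0.5086 -0.241   0.171 ] psi 1.546 F [-0.37 -0.44  0.42] gap 0.0339 tilt [-0.003  0.002]
```

View pics/c4.png

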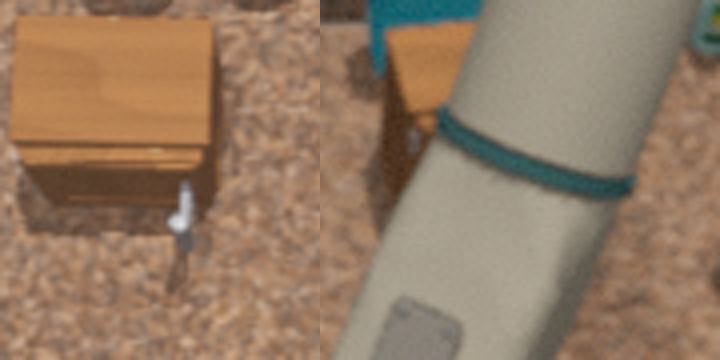

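The left door now lies parallel to the cupboard front, with its post at about top (280.5,195). The arm hides the right handle, so I go down by feel.

>>> {"fn": "drive_tool", "kwargs": {"deltas": [[[0,0,0.4,0,0,0,0.4],[0,0,0.8,0,0,0,0.4],[0,0,1.2,0,0,0,0.4],[0,0,1.6,0,0,0,0.4],[0,0,1.6,0,0,0,0.4]]]}}

```text
time: 14.87
ee_pos: [0.5093, -0.2416, 0.125]
tool_rot: [0.716, 0.698, -0.0, -0.0]
ft_force: [0.1, 0.3, 1.0]
finger_gap: 0.0338
gripper_force: 0.0
```

>>> {"fn": "drive_tool", "kwargs": {"deltas": [[[0,0,0,0,0,0,0.1],[0,0,0,0,0,0,0.1],[0,0,0,0,0,0,0.1],[0,0,0,0,0,0,0.1],[0,0,0,0,0,0,0.1]]]}}

```text
time: 15.28
ee_pos: [0.5104, -0.2419, 0.1268]
tool_rot: [0.716, 0.698, 0.001, 0.001]
ft_force: [0.9, 0.6, 6.3]
finger_gap: 0.0132
gripper_force: 20.6
```

Run:
```python
from h import *
p,psi,_=st()
cam("top");print(plane("top",[[280,194.5],[281,196]],.14))
h=(.563,-.1165)
for t in (.1,.12,.14): print(arc(h,t,.1,.123))
```

```text
t 15.28 p [ 0.5104 -0.2419  0.1268] psi 1.546 F [0.87 0.57 6.3 ] gap 0.0132 tilt [ 0.003 -0.001]
[[0.52293591 0.15047291 0.14      ]
 [0.51838645 0.14738725 0.14      ]]
(np.float64(0.5129999999999999), np.float64(-0.2385), 0.123, 1.5707963267948966)
(np.float64(0.5105701623300845), np.float64(-0.23747566747865584), 0.123, 1.5507963267948965)
(np.float64(0.5081612958961816), np.float64(-0.2364029463033076), 0.123, 1.5307963267948965)
```

Run:
```python
from h import *
p,psi,_=st(False)
p=p.copy();p[2]=.123
plan([np.round(arc((.563,-.119),t,.1,.123),4) for t in (.24,.36,.48,.6,.75,.9,1.05,1.2,1.35)],p,psi)
```

```text
[ 0.4965 -0.2328  0.123   1.4308] -> [ 0.29 -0.47  0.  ] az 0.12
[ 0.4833 -0.224   0.123   1.3108] -> [ 0.23 -0.48  0.  ] az 0.12
[ 0.4713 -0.2138  0.123   1.1908] -> [ 0.22 -0.47  0.  ] az 0.12
[ 0.4606 -0.2021  0.123   1.0708] -> [ 0.23 -0.48  0.  ] az 0.12
[ 0.4494 -0.1859  0.123   0.9208] -> [ 0.29 -0.59  0.  ] az 0.15
[ 0.4406 -0.1681  0.123   0.7708] -> [ 0.29 -0.59  0.  ] az 0.15
[ 0.4347 -0.1493  0.123   0.6208] -> [ 0.3  -0.59  0.  ] az 0.15
[ 0.4316 -0.1298  0.123   0.4708] -> [ 0.29 -0.59  0.  ] az 0.15
[ 0.4315 -0.11    0.123   0.3208] -> [ 0.29 -0.59  0.  ] az 0.15
```

>>> {"fn": "drive_tool", "kwargs": {"deltas": [[[0.05,-0.05,0,0,0,0.02,0.22],[0.1,-0.15,0,0,0,0.04,0.22],[0.16,-0.26,0,0,0,0.07,0.22],[0.22,-0.37,0,0,0,0.1,0.22],[0.29,-0.47,0,0,0,0.12,0.22]]]}}

```text
time: 15.75
ee_pos: [0.4946, -0.2325, 0.1254]
tool_rot: [0.757, 0.653, -0.0, -0.0]
ft_force: [-0.2, -0.5, -0.7]
finger_gap: 0.019
gripper_force: 0.2
```

>>> {"fn": "drive_tool", "kwargs": {"deltas": [[[0.05,-0.1,0,0,0,0.02,0.22],[0.1,-0.2,0,0,0,0.05,0.22],[0.14,-0.3,0,0,0,0.07,0.22],[0.19,-0.39,0,0,0,0.1,0.22],[0.23,-0.48,0,0,0,0.12,0.22]]]}}

```text
time: 16.17
ee_pos: [0.4819, -0.2234, 0.1255]
tool_rot: [0.795, 0.607, 0.0, -0.0]
ft_force: [1.0, 0.5, 0.8]
finger_gap: 0.0189
gripper_force: 0.3
```

>>> {"fn": "drive_tool", "kwargs": {"deltas": [[[0.05,-0.1,0,0,0,0.02,0.22],[0.1,-0.2,0,0,0,0.05,0.22],[0.14,-0.3,0,0,0,0.07,0.22],[0.18,-0.38,0,0,0,0.1,0.22],[0.22,-0.47,0,0,0,0.12,0.22]]]}}

```text
time: 16.58
ee_pos: [0.4702, -0.2134, 0.1255]
tool_rot: [0.83, 0.558, 0.0, 0.0]
ft_force: [1.2, -0.3, -0.7]
finger_gap: 0.0182
gripper_force: 0.3
```

>>> {"fn": "drive_tool", "kwargs": {"deltas": [[[0.05,-0.1,0,0,0,0.02,0.22],[0.1,-0.2,0,0,0,0.05,0.22],[0.14,-0.3,0,0,0,0.07,0.22],[0.19,-0.39,0,0,0,0.1,0.22],[0.23,-0.48,0,0,0,0.12,0.22]]]}}

```text
time: 17.0
ee_pos: [0.4593, -0.2016, 0.1256]
tool_rot: [0.862, 0.507, 0.0, 0.0]
ft_force: [-0.2, -0.3, -0.1]
finger_gap: 0.0191
gripper_force: 0.3
```

Run:
```python
from h import *
st();S=cam("scene");T=cam("top")
f=lambda i:cv2.resize(i,None,fx=4,fy=4,interpolation=cv2.INTER_CUBIC)[:,:,::-1]
cv2.imwrite("pics/c5.png",np.hstack([f(T[140:240,340:440]),f(S[160:260,330:430])]))
```

```text
t 17.0 p [ 0.4593 -0.2016  0.1256] psi 1.063 F [-0.21 -0.29 -0.14] gap 0.0191 tilt [0. 0.]
```

View pics/c5.png

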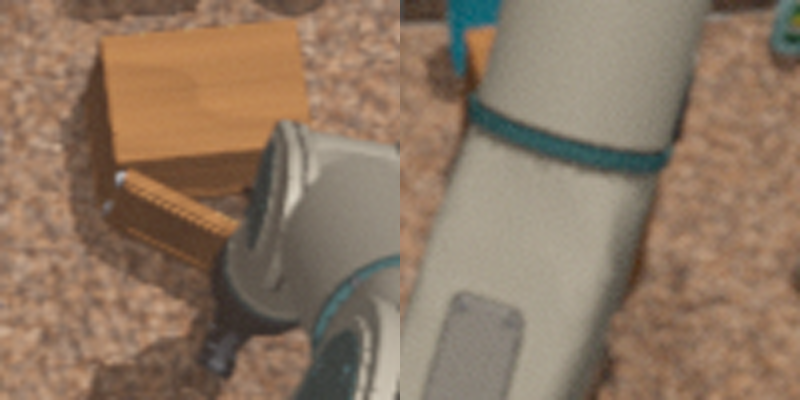

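The right door is following freely: it is clearly open, with its hinge edge at top (370,185), past 0.5 rad and with no drag. I carry on to about 1.35 rad.

>>> {"fn": "drive_tool", "kwargs": {"deltas": [[[0.06,-0.12,0,0,0,0.03,0.22],[0.12,-0.24,0,0,0,0.06,0.22],[0.18,-0.36,0,0,0,0.09,0.22],[0.24,-0.48,0,0,0,0.12,0.22],[0.29,-0.59,0,0,0,0.15,0.22]]]}}

```text
time: 17.52
ee_pos: [0.4482, -0.1855, 0.1255]
tool_rot: [0.897, 0.441, 0.0, 0.0]
ft_force: [1.3, 0.0, -0.2]
finger_gap: 0.0187
gripper_force: 0.3
```

>>> {"fn": "drive_tool", "kwargs": {"deltas": [[[0.06,-0.12,0,0,0,0.03,0.22],[0.12,-0.24,0,0,0,0.06,0.22],[0.18,-0.36,0,0,0,0.09,0.22],[0.24,-0.48,0,0,0,0.12,0.22],[0.29,-0.59,0,0,0,0.15,0.22]]]}}

```text
time: 17.93
ee_pos: [0.4395, -0.1677, 0.1256]
tool_rot: [0.928, 0.373, 0.0, 0.0]
ft_force: [0.7, 0.1, 0.7]
finger_gap: 0.0189
gripper_force: 0.3
```

>>> {"fn": "drive_tool", "kwargs": {"deltas": [[[0.06,-0.12,0,0,0,0.03,0.22],[0.12,-0.24,0,0,0,0.06,0.22],[0.18,-0.36,0,0,0,0.09,0.22],[0.24,-0.48,0,0,0,0.12,0.22],[0.3,-0.59,0,0,0,0.15,0.22]]]}}

```text
time: 18.35
ee_pos: [0.4336, -0.1488, 0.1256]
tool_rot: [0.953, 0.302, 0.0, 0.0]
ft_force: [0.9, 0.1, -1.1]
finger_gap: 0.0181
gripper_force: 0.3
```

Run:
```python
from h import *
p,psi,s=st();print(s["joint_positions"])
plan([np.round(arc((.5625,-.119),t,.1,.1256),4) for t in (1.2,1.35)])
```

```text
t 18.35 p [ 0.4336 -0.1488  0.1256] psi 0.613 F [ 0.89  0.08 -1.1 ] gap 0.0181 tilt [ 0. -0.]
[ 0.28046655  0.57281105 -0.01589655  2.15242473  0.02136925  0.41632488
 -0.7100145 ]
[ 0.4311 -0.1298  0.1256  0.4708] -> [ 0.3  -0.57 -0.  ] az 0.14
[ 0.431  -0.11    0.1256  0.3208] -> [ 0.3  -0.58 -0.  ] az 0.15
```

>>> {"fn": "drive_tool", "kwargs": {"deltas": [[[0.06,-0.11,0,0,0,0.03,0.22],[0.12,-0.23,0,0,0,0.06,0.22],[0.18,-0.35,0,0,0,0.09,0.22],[0.24,-0.46,0,0,0,0.12,0.22],[0.3,-0.57,0,0,0,0.14,0.22]]]}}

```text
time: 18.77
ee_pos: [0.4309, -0.1297, 0.1255]
tool_rot: [0.972, 0.235, -0.0, 0.0]
ft_force: [-1.1, -0.8, 0.0]
finger_gap: 0.0185
gripper_force: 0.2
```

>>> {"fn": "drive_tool", "kwargs": {"deltas": [[[0.06,-0.12,0,0,0,0.03,0.22],[0.12,-0.23,0,0,0,0.06,0.22],[0.18,-0.35,0,0,0,0.09,0.22],[0.24,-0.47,0,0,0,0.12,0.22],[0.3,-0.58,0,0,0,0.15,0.22]]]}}

```text
time: 19.18
ee_pos: [0.4313, -0.11, 0.1255]
tool_rot: [0.987, 0.161, 0.0, 0.0]
ft_force: [1.4, 0.1, -0.6]
finger_gap: 0.0191
gripper_force: 0.3
```

Run:
```python
from h import *
p,psi,s=st()
plan([np.round(arc((.5625,-.119),t,.1,.1256),4) for t in (1.15,.95,.75,.55,.35,.2,.1,.04,0)])
```

```text
t 19.18 p [ 0.4313 -0.11    0.1255] psi 0.324 F [ 1.45  0.14 -0.6 ] gap 0.0191 tilt [ 0. -0.]
[ 0.4318 -0.1363  0.1256  0.5208] -> [-0.26  0.84 -0.  ] az -0.2
[ 0.4378 -0.162   0.1256  0.7208] -> [-0.26  0.84 -0.  ] az -0.2
[ 0.4489 -0.1859  0.1256  0.9208] -> [-0.25  0.84 -0.  ] az -0.2
[ 0.4644 -0.2071  0.1256  1.1208] -> [-0.25  0.84 -0.  ] az -0.2
[ 0.4839 -0.2248  0.1256  1.3208] -> [-0.25  0.84 -0.  ] az -0.2
[ 0.5006 -0.2354  0.1256  1.4708] -> [-0.21  0.63 -0.  ] az -0.15
[ 0.5125 -0.241   0.1256  1.5708] -> [-0.14  0.41 -0.  ] az -0.1
[ 0.5199 -0.2438  0.1256  1.6308] -> [-0.1   0.25 -0.  ] az -0.06
[ 0.5249 -0.2454  0.1256  1.6708] -> [-0.06  0.16 -0.  ] az -0.04
```

The right door swings freely to about 1.33 rad (76°). Now I shut it.

>>> {"fn": "drive_tool", "kwargs": {"deltas": [[[-0.07,0.17,0,0,0,-0.04,0.22],[-0.13,0.34,0,0,0,-0.08,0.22],[-0.19,0.51,0,0,0,-0.12,0.22],[-0.23,0.68,0,0,0,-0.16,0.22],[-0.26,0.84,0,0,0,-0.2,0.22]]]}}

```text
time: 19.6
ee_pos: [0.4315, -0.1365, 0.1255]
tool_rot: [0.965, 0.261, -0.0, -0.0]
ft_force: [-0.2, 1.5, 0.6]
finger_gap: 0.0189
gripper_force: 0.3
```

>>> {"fn": "drive_tool", "kwargs": {"deltas": [[[-0.07,0.17,0,0,0,-0.04,0.22],[-0.13,0.34,0,0,0,-0.08,0.22],[-0.19,0.51,0,0,0,-0.12,0.22],[-0.23,0.68,0,0,0,-0.16,0.22],[-0.26,0.84,0,0,0,-0.2,0.22]]]}}

```text
time: 20.02
ee_pos: [0.4374, -0.1624, 0.1255]
tool_rot: [0.935, 0.356, -0.0, -0.0]
ft_force: [0.6, 0.4, 1.2]
finger_gap: 0.019
gripper_force: 0.2
```

>>> {"fn": "drive_tool", "kwargs": {"deltas": [[[-0.07,0.17,0,0,0,-0.04,0.22],[-0.13,0.34,0,0,0,-0.08,0.22],[-0.18,0.51,0,0,0,-0.12,0.22],[-0.22,0.68,0,0,0,-0.16,0.22],[-0.25,0.84,0,0,0,-0.2,0.22]]]}}

```text
time: 20.43
ee_pos: [0.4486, -0.1862, 0.1254]
tool_rot: [0.894, 0.447, -0.0, -0.0]
ft_force: [-0.2, -0.6, 1.2]
finger_gap: 0.0187
gripper_force: 0.2
```

>>> {"fn": "drive_tool", "kwargs": {"deltas": [[[-0.07,0.17,0,0,0,-0.04,0.22],[-0.13,0.34,0,0,0,-0.08,0.22],[-0.18,0.51,0,0,0,-0.12,0.22],[-0.22,0.68,0,0,0,-0.16,0.22],[-0.25,0.84,0,0,0,-0.2,0.22]]]}}

```text
time: 20.85
ee_pos: [0.4642, -0.2073, 0.1254]
tool_rot: [0.845, 0.534, -0.0, -0.0]
ft_force: [-0.8, 0.3, -0.4]
finger_gap: 0.0186
gripper_force: 0.2
```

>>> {"fn": "drive_tool", "kwargs": {"deltas": [[[-0.07,0.17,0,0,0,-0.04,0.22],[-0.13,0.34,0,0,0,-0.08,0.22],[-0.18,0.51,0,0,0,-0.12,0.22],[-0.22,0.68,0,0,0,-0.16,0.22],[-0.25,0.84,0,0,0,-0.2,0.22]]]}}

```text
time: 21.27
ee_pos: [0.4837, -0.2249, 0.1254]
tool_rot: [0.788, 0.616, -0.0, -0.0]
ft_force: [-0.2, 0.2, 0.1]
finger_gap: 0.0188
gripper_force: 0.2
```

>>> {"fn": "drive_tool", "kwargs": {"deltas": [[[-0.05,0.13,0,0,0,-0.03,0.22],[-0.1,0.26,0,0,0,-0.06,0.22],[-0.14,0.39,0,0,0,-0.09,0.22],[-0.18,0.52,0,0,0,-0.12,0.22],[-0.21,0.63,0,0,0,-0.15,0.22]]]}}

```text
time: 21.68
ee_pos: [0.5011, -0.2358, 0.1255]
tool_rot: [0.739, 0.674, 0.0, -0.0]
ft_force: [-0.2, 0.0, -0.4]
finger_gap: 0.0191
gripper_force: 0.2
```

>>> {"fn": "drive_tool", "kwargs": {"deltas": [[[-0.03,0.08,0,0,0,-0.02,0.22],[-0.06,0.16,0,0,0,-0.04,0.22],[-0.09,0.24,0,0,0,-0.06,0.22],[-0.12,0.33,0,0,0,-0.08,0.22],[-0.14,0.41,0,0,0,-0.1,0.22]]]}}

```text
time: 22.1
ee_pos: [0.5128, -0.2412, 0.1255]
tool_rot: [0.705, 0.71, -0.0, 0.0]
ft_force: [0.2, -0.1, 0.2]
finger_gap: 0.0188
gripper_force: 0.2
```

>>> {"fn": "drive_tool", "kwargs": {"deltas": [[[-0.02,0.05,0,0,0,-0.01,0.22],[-0.04,0.1,0,0,0,-0.03,0.22],[-0.06,0.15,0,0,0,-0.04,0.22],[-0.08,0.2,0,0,0,-0.05,0.22],[-0.1,0.25,0,0,0,-0.06,0.22]]]}}

```text
time: 22.52
ee_pos: [0.5203, -0.244, 0.1255]
tool_rot: [0.683, 0.73, 0.0, -0.0]
ft_force: [-1.4, 1.1, 0.2]
finger_gap: 0.0188
gripper_force: 0.2
```

>>> {"fn": "drive_tool", "kwargs": {"deltas": [[[-0.02,0.04,0,0,0,-0.01,0.22],[-0.03,0.08,0,0,0,-0.02,0.22],[-0.05,0.12,0,0,0,-0.03,0.22],[-0.06,0.16,0,0,0,-0.04,0.22],[-0.06,0.16,0,0,0,-0.04,0.22]]]}}

```text
time: 22.93
ee_pos: [0.524, -0.2453, 0.1253]
tool_rot: [0.669, 0.743, -0.001, -0.001]
ft_force: [-3.7, 1.0, 2.0]
finger_gap: 0.019
gripper_force: 1.7
```

>>> {"fn": "drive_tool", "kwargs": {"deltas": [[[0,0.04,0,0,0,0,0.22],[0,0.08,0,0,0,0,0.22],[0,0.12,0,0,0,0,0.22],[0,0.16,0,0,0,0,0.22],[0,0.16,0,0,0,0,0.22]]]}}

```text
time: 23.35
ee_pos: [0.5242, -0.2454, 0.125]
tool_rot: [0.67, 0.743, -0.004, -0.004]
ft_force: [-12.9, 0.5, 10.1]
finger_gap: 0.019
gripper_force: 6.3
```

>>> {"fn": "drive_tool", "kwargs": {"deltas": [[[0,-0.05,0,0,0,0,0.22],[0,-0.12,0,0,0,0,0.22],[0,-0.22,0,0,0,0,0.3],[0,-0.22,0,0,0,0,0.4],[0,-0.22,0,0,0,0,0.4]]]}}

```text
time: 23.77
ee_pos: [0.5242, -0.2459, 0.1258]
tool_rot: [0.669, 0.743, 0.001, 0.001]
ft_force: [0.7, -0.9, -0.1]
finger_gap: 0.034
gripper_force: 0.0
```

>>> {"fn": "drive_tool", "kwargs": {"deltas": [[[0,0,-0.5,0,0,0,0.4],[0,0,-1.2,0,0,0,0.4],[0,0,-2.2,0,0,0,0.4],[0,0,-3.2,0,0,0,0.4],[0,0,-4.0,0,0,0,0.4]]]}}

```text
time: 24.18
ee_pos: [0.5246, -0.2456, 0.2478]
tool_rot: [0.669, 0.743, 0.001, 0.001]
ft_force: [-0.0, -0.6, -0.2]
finger_gap: 0.034
gripper_force: 0.0
```

Run:
```python
from h import *
p,psi,s=st()
T=cam("top");S=cam("scene");im={"top":T,"scene":S}
# door front top edge / clip masks
for n,I in im.items():
    h=cv2.cvtColor(I,cv2.COLOR_RGB2HSV)
    m=cv2.inRange(h,(98,70,60),(125,255,255)); m[:205]=0;m[250:]=0;m[:,:290]=0;m[:,350:]=0
    m=cv2.morphologyEx(m,cv2.MORPH_CLOSE,np.ones((3,3)))
    c=max(cv2.findContours(m,0,1)[0],key=cv2.contourArea)[:,0]
    r0=cv2.minAreaRect(c.astype(np.float32)); im[n]=r0
    print(n,r0,cv2.minAreaRect((plane(n,c,.008)[:,:2]*1000).astype(np.float32)))
print("tri",tri(im["top"][0],im["scene"][0]))
f=lambda i:cv2.resize(i,None,fx=4,fy=4,interpolation=cv2.INTER_CUBIC)[:,:,::-1]
cv2.imwrite("pics/c6.png",f(T[138:238,230:430]))
```

```text
t 24.18 p [ 0.5246 -0.2456  0.2478] psi 1.676 F [-0.02 -0.64 -0.18] gap 0.034 tilt [ 0.003 -0.001]
top ((328.52056884765625, 218.05482482910156), (3.9793992042541504, 19.428831100463867), 69.44395446777344) ((475.9754638671875, 2.9872512817382812), (13.020852088928223, 63.2319221496582), 21.175153732299805)
scene ((317.79998779296875, 237.39999389648438), (3.7947330474853516, 18.973661422729492), 71.56504821777344) ((472.76318359375, 2.1742782592773438), (15.74311351776123, 65.95309448242188), 20.559629440307617)
tri (array([0.47680248, 0.00244982, 0.00294965]), np.float64(0.0009806263691630444))
```

View pics/c6.png

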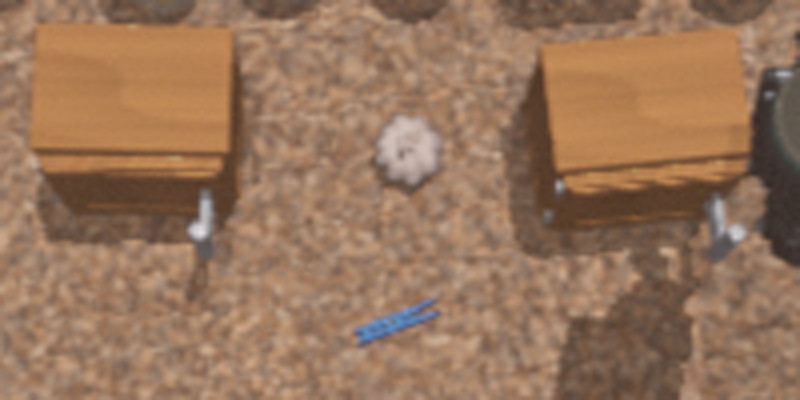

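Both doors are shut: each door edge runs parallel to its cupboard front, with the posts at about top (280,196) and (413,196). The peg is undisturbed at top (328.5,218), which works out at x 0.476, y 0.0025, yaw about 0.37. I'll fetch it now.

Run:
```python
from h import *
plan([(.49,-.12,.24,1.8),(.476,.0025,.2,1.94),(.476,.0025,.06,1.94),(.476,.0025,.026,1.94)])
```

```text
(0.49, -0.12, 0.24, 1.8) -> [ 4.32 -0.78  0.34] az -0.12
(0.476, 0.0025, 0.2, 1.94) -> [4.08 0.46 1.33] az -0.14
(0.476, 0.0025, 0.06, 1.94) -> [ 0.   -0.    4.67] az -0.0
(0.476, 0.0025, 0.026, 1.94) -> [ 0.   -0.    1.13] az -0.0
```

>>> {"fn": "drive_tool", "kwargs": {"deltas": [[[0.9,-0.16,0.0,0,0,-0.02,0.4],[1.8,-0.32,0.1,0,0,-0.05,0.4],[2.7,-0.48,0.2,0,0,-0.07,0.4],[3.6,-0.64,0.3,0,0,-0.1,0.4],[4.32,-0.78,0.34,0,0,-0.12,0.4]]]}}

```text
time: 24.7
ee_pos: [0.4858, -0.117, 0.2345]
tool_rot: [0.622, 0.783, 0.0, -0.001]
ft_force: [-0.2, 0.1, 0.3]
finger_gap: 0.0342
gripper_force: 0.0
```

>>> {"fn": "drive_tool", "kwargs": {"deltas": [[[0.9,0.1,0.3,0,0,-0.03,0.4],[1.8,0.2,0.6,0,0,-0.06,0.4],[2.7,0.3,0.9,0,0,-0.09,0.4],[3.6,0.4,1.2,0,0,-0.12,0.4],[4.08,0.46,1.33,0,0,-0.14,0.4]]]}}

```text
time: 25.12
ee_pos: [0.4718, 0.0068, 0.1942]
tool_rot: [0.565, 0.825, 0.001, -0.001]
ft_force: [0.5, 0.1, -0.3]
finger_gap: 0.0342
gripper_force: 0.0
```

>>> {"fn": "drive_tool", "kwargs": {"deltas": [[[0,0,1.2,0,0,0,0.4],[0,0,2.4,0,0,0,0.4],[0,0,3.6,0,0,0,0.4],[0,0,4.67,0,0,0,0.4],[0,0,4.67,0,0,0,0.4]]]}}

```text
time: 25.53
ee_pos: [0.4691, 0.0035, 0.0502]
tool_rot: [0.566, 0.824, -0.003, -0.004]
ft_force: [-0.7, 0.2, -0.0]
finger_gap: 0.0344
gripper_force: 0.0
```

>>> {"fn": "drive_tool", "kwargs": {"deltas": [[[0,0,0,0,0,0,0.4],[0,0,0,0,0,0,0.4],[0,0,0,0,0,0,0.4],[0,0,0,0,0,0,0.4],[0,0,0,0,0,0,0.4]]]}}

```text
time: 25.95
ee_pos: [0.4737, 0.003, 0.0569]
tool_rot: [0.567, 0.824, 0.001, 0.001]
ft_force: [0.1, -0.5, -0.3]
finger_gap: 0.0342
gripper_force: 0.0
```

Run:
```python
from h import *
st()
plan([(.476,.0025,.025,1.94)])
```

```text
t 25.95 p [0.4737 0.003  0.0569] psi 1.935 F [ 0.06 -0.48 -0.31] gap 0.0342 tilt [0.003 0.   ]
(0.476, 0.0025, 0.025, 1.94) -> [-0.04  0.07  1.06] az -0.0
```

>>> {"fn": "drive_tool", "kwargs": {"deltas": [[[-0.04,0.07,0.3,0,0,0,0.4],[-0.04,0.07,0.6,0,0,0,0.4],[-0.04,0.07,0.9,0,0,0,0.4],[-0.04,0.07,1.06,0,0,0,0.4],[-0.04,0.07,1.06,0,0,0,0.4]]]}}

```text
time: 26.37
ee_pos: [0.4739, 0.0028, 0.0219]
tool_rot: [0.567, 0.824, -0.001, -0.001]
ft_force: [0.6, 1.4, -0.0]
finger_gap: 0.034
gripper_force: 0.0
```

>>> {"fn": "drive_tool", "kwargs": {"deltas": [[[0,0,0,0,0,0,0.05],[0,0,0,0,0,0,0.05],[0,0,0,0,0,0,0.05],[0,0,0,0,0,0,0.05],[0,0,0,0,0,0,0.05]]], "grip_force": 25}}

```text
time: 26.78
ee_pos: [0.4751, 0.0028, 0.0238]
tool_rot: [0.567, 0.824, 0.0, 0.0]
ft_force: [0.5, 0.6, 0.5]
finger_gap: 0.0141
gripper_force: 27.3
```

Run:
```python
from h import *
st()
plan([(.475,.0028,.13,1.935),(.475,.0028,.26,1.935),(.55,.11,.26,1.75),(.627,.203,.26,1.58),(.627,.203,.195,1.58)])
```

```text
t 26.78 p [0.4751 0.0028 0.0238] psi 1.936 F [0.46 0.57 0.53] gap 0.0141 tilt [0.001 0.   ]
(0.475, 0.0028, 0.13, 1.935) -> [ 0.   -0.   -3.54] az 0.0
(0.475, 0.0028, 0.26, 1.935) -> [ 0.   -0.   -4.33] az 0.0
(0.55, 0.11, 0.26, 1.75) -> [ 2.45  3.61 -0.  ] az 0.19
(0.627, 0.203, 0.26, 1.58) -> [ 2.6   3.06 -0.  ] az 0.17
(0.627, 0.203, 0.195, 1.58) -> [0.   0.   2.16] az -0.0
```

>>> {"fn": "drive_tool", "kwargs": {"deltas": [[[0,0,-0.3,0,0,0,0.05],[0,0,-1.0,0,0,0,0.05],[0,0,-2.0,0,0,0,0.05],[0,0,-2.9,0,0,0,0.05],[0,0,-3.54,0,0,0,0.05]]]}}

```text
time: 27.2
ee_pos: [0.4753, 0.0028, 0.1324]
tool_rot: [0.567, 0.824, 0.001, 0.001]
ft_force: [0.3, -0.3, -0.8]
finger_gap: 0.0141
gripper_force: 27.3
```

>>> {"fn": "drive_tool", "kwargs": {"deltas": [[[0,0,-0.8,0,0,0,0.05],[0,0,-1.7,0,0,0,0.05],[0,0,-2.6,0,0,0,0.05],[0,0,-3.5,0,0,0,0.05],[0,0,-4.33,0,0,0,0.05]]]}}

```text
time: 27.62
ee_pos: [0.4744, 0.0028, 0.262]
tool_rot: [0.567, 0.824, 0.0, 0.0]
ft_force: [0.4, 0.2, -0.7]
finger_gap: 0.0143
gripper_force: 27.3
```

>>> {"fn": "drive_tool", "kwargs": {"deltas": [[[0.5,0.7,0,0,0,0.04,0.05],[1.0,1.4,0,0,0,0.08,0.05],[1.5,2.1,0,0,0,0.12,0.05],[2.0,2.9,0,0,0,0.16,0.05],[2.45,3.61,0,0,0,0.19,0.05]]]}}

```text
time: 28.03
ee_pos: [0.5502, 0.1114, 0.2606]
tool_rot: [0.643, 0.766, 0.0, 0.0]
ft_force: [1.3, -0.1, -0.3]
finger_gap: 0.0141
gripper_force: 27.3
```

>>> {"fn": "drive_tool", "kwargs": {"deltas": [[[0.6,0.7,0,0,0,0.04,0.05],[1.2,1.4,0,0,0,0.08,0.05],[1.8,2.1,0,0,0,0.12,0.05],[2.3,2.7,0,0,0,0.15,0.05],[2.6,3.06,0,0,0,0.17,0.05]]]}}

```text
time: 28.45
ee_pos: [0.6272, 0.2057, 0.2603]
tool_rot: [0.705, 0.709, 0.001, -0.001]
ft_force: [-0.2, 0.4, -0.8]
finger_gap: 0.0139
gripper_force: 27.3
```

>>> {"fn": "drive_tool", "kwargs": {"deltas": [[[0,0,0.5,0,0,0,0.05],[0,0,1.0,0,0,0,0.05],[0,0,1.5,0,0,0,0.05],[0,0,2.0,0,0,0,0.05],[0,0,2.0,0,0,0,0.05]]]}}

```text
time: 28.87
ee_pos: [0.6245, 0.2017, 0.1971]
tool_rot: [0.705, 0.709, -0.003, -0.001]
ft_force: [-0.8, -0.9, -0.3]
finger_gap: 0.014
gripper_force: 27.3
```

>>> {"fn": "drive_tool", "kwargs": {"deltas": [[[0,0,0,0,0,0,0.05],[0,0,0,0,0,0,0.05],[0,0,0,0,0,0,0.05],[0,0,0,0,0,0,0.05],[0,0,0,0,0,0,0.05]]]}}

```text
time: 29.28
ee_pos: [0.6271, 0.2031, 0.2006]
tool_rot: [0.705, 0.709, 0.001, 0.0]
ft_force: [-1.2, -0.5, -0.7]
finger_gap: 0.0139
gripper_force: 27.3
```

Run:
```python
from h import *
st()
plan([(.627,.203,.178,1.58)])
```

```text
t 29.28 p [0.6271 0.2031 0.2006] psi 1.576 F [-1.21 -0.5  -0.67] gap 0.0139 tilt [0.001 0.001]
(0.627, 0.203, 0.178, 1.58) -> [-0.   -0.    0.75] az -0.0
```

>>> {"fn": "drive_tool", "kwargs": {"deltas": [[[0,0,0.2,0,0,0,0.05],[0,0,0.4,0,0,0,0.05],[0,0,0.6,0,0,0,0.05],[0,0,0.75,0,0,0,0.05],[0,0,0.75,0,0,0,0.05]]]}}

```text
time: 29.7
ee_pos: [0.6258, 0.2025, 0.1754]
tool_rot: [0.705, 0.709, -0.001, -0.001]
ft_force: [-0.7, 0.1, 0.2]
finger_gap: 0.014
gripper_force: 27.3
```

>>> {"fn": "drive_tool", "kwargs": {"deltas": [[[0,0,0.03,0,0,0,0.05],[0,0,0.06,0,0,0,0.05],[0,0,0.09,0,0,0,0.05],[0,0,0.12,0,0,0,0.05],[0,0,0.12,0,0,0,0.05]]]}}

```text
time: 30.12
ee_pos: [0.6267, 0.2029, 0.1735]
tool_rot: [0.705, 0.709, 0.0, 0.0]
ft_force: [0.0, -0.2, 0.3]
finger_gap: 0.0137
gripper_force: 27.3
```

>>> {"fn": "drive_tool", "kwargs": {"deltas": [[[0,0,0.02,0,0,0,0.05],[0,0,0.04,0,0,0,0.05],[0,0,0.05,0,0,0,0.05],[0,0,0.05,0,0,0,0.05],[0,0,0.05,0,0,0,0.05]]]}}

```text
time: 30.53
ee_pos: [0.6268, 0.2029, 0.1734]
tool_rot: [0.705, 0.709, 0.0, 0.0]
ft_force: [-2.7, -1.2, 7.0]
finger_gap: 0.0139
gripper_force: 28.1
```

Contact: 7 N upward, so the peg is resting on the top. I release it, lift away and look.

>>> {"fn": "drive_tool", "kwargs": {"deltas": [[[0,0,-0.03,0,0,0,0.05],[0,0,-0.03,0,0,0,0.25],[0,0,-0.03,0,0,0,0.4],[0,0,-0.03,0,0,0,0.4],[0,0,-0.03,0,0,0,0.4]]]}}

```text
time: 30.95
ee_pos: [0.6267, 0.2029, 0.1727]
tool_rot: [0.705, 0.709, -0.0, -0.0]
ft_force: [-0.3, -0.2, -0.5]
finger_gap: 0.0341
gripper_force: 0.0
```

>>> {"fn": "drive_tool", "kwargs": {"deltas": [[[0,0,-0.3,0,0,0,0.4],[0,0,-1.0,0,0,0,0.4],[0,0,-2.0,0,0,0,0.4],[0,0,-3.0,0,0,0,0.4],[0,0,-4.0,0,0,0,0.4]]]}}

```text
time: 31.37
ee_pos: [0.6265, 0.203, 0.2947]
tool_rot: [0.705, 0.709, 0.0, -0.0]
ft_force: [0.5, -0.2, -0.4]
finger_gap: 0.0344
gripper_force: 0.0
```

>>> {"fn": "drive_tool", "kwargs": {"deltas": [[[-1.0,-0.8,0,0,0,0,0.4],[-2.0,-1.6,0,0,0,0,0.4],[-3.0,-2.4,0,0,0,0,0.4],[-4.0,-3.2,0,0,0,0,0.4],[-5.0,-4.0,0,0,0,0,0.4]]]}}

```text
time: 31.78
ee_pos: [0.5062, 0.0512, 0.2936]
tool_rot: [0.705, 0.709, 0.0, 0.0]
ft_force: [-0.0, -0.9, 1.0]
finger_gap: 0.0344
gripper_force: 0.0
```

>>> {"fn": "drive_tool", "kwargs": {"deltas": [[[-1.1,0.0,0,0,0,0,0.4],[-2.2,0,0,0,0,0,0.4],[-3.3,0,0,0,0,0,0.4],[-4.4,0,0,0,0,0,0.4],[-5.0,0,0,0,0,0,0.4]]]}}

```text
time: 32.2
ee_pos: [0.5078, -0.1023, 0.2935]
tool_rot: [0.707, 0.707, -0.001, 0.001]
ft_force: [0.7, -0.7, -0.3]
finger_gap: 0.0341
gripper_force: 0.0
```

Run:
```python
from h import *
st();T=cam("top");S=cam("scene")
h=cv2.cvtColor(T,cv2.COLOR_RGB2HSV)
m=cv2.inRange(h,(98,60,60),(125,255,255)); m[:138]=0;m[190:]=0;m[:,:238]=0;m[:,295:]=0
c=np.vstack(cv2.findContours(m,0,1)[0])[:,0];print(cv2.minAreaRect((plane("top",c,.16)[:,:2]*1000).astype(np.float32)))
f=lambda i:cv2.resize(i,None,fx=5,fy=5,interpolation=cv2.INTER_CUBIC)[:,:,::-1]
cv2.imwrite("pics/c7.png",np.hstack([f(T[135:235,235:315]),f(S[155:255,225:305])]))
```

```text
t 32.2 p [ 0.5078 -0.1023  0.2935] psi 1.571 F [ 0.7  -0.68 -0.26] gap 0.0341 tilt [ 0.    -0.003]
((626.4981079101562, 202.16976928710938), (12.439271926879883, 65.59475708007812), 0.3928352892398834)
```

View pics/c7.png

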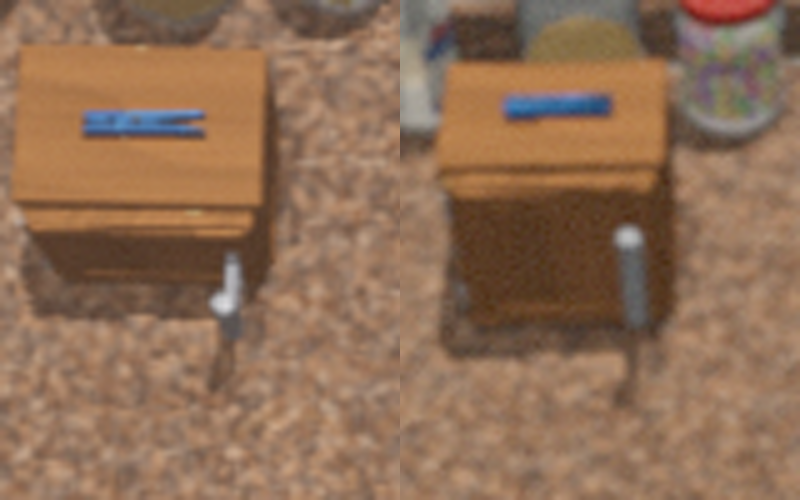

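The peg lies flat on the left cupboard at (0.6265,0.202), within 2 mm of the middle. The left door looks parallel to the front, but when I shut it the tool kept creeping forward as the force rose. I'll load it once more to make sure it is at its stop.

Run:
```python
from h import *
plan([(.515,.03,.28,1.575),(.525,.148,.25,1.575),(.525,.148,.18,1.575),(.525,.148,.124,1.575)])
```

```text
(0.515, 0.03, 0.28, 1.575) -> [4.41 0.23 0.44] az -0.01
(0.525, 0.148, 0.25, 1.575) -> [3.93 0.36 1.  ] az 0.0
(0.525, 0.148, 0.18, 1.575) -> [0.   0.   2.34] az 0.0
(0.525, 0.148, 0.124, 1.575) -> [0.   0.   1.86] az 0.0
```

>>> {"fn": "drive_tool", "kwargs": {"deltas": [[[0.9,0.05,0.1,0,0,0,0.4],[1.8,0.1,0.2,0,0,0,0.4],[2.7,0.15,0.3,0,0,0,0.4],[3.6,0.2,0.4,0,0,0,0.4],[4.41,0.23,0.44,0,0,-0.01,0.4]]]}}

```text
time: 32.72
ee_pos: [0.5141, 0.0378, 0.2801]
tool_rot: [0.701, 0.713, 0.001, -0.0]
ft_force: [-0.1, -0.4, -0.4]
finger_gap: 0.0344
gripper_force: 0.0
```

>>> {"fn": "drive_tool", "kwargs": {"deltas": [[[0.9,0.1,0.2,0,0,0,0.4],[1.8,0.2,0.4,0,0,0,0.4],[2.7,0.3,0.7,0,0,0,0.4],[3.6,0.36,0.9,0,0,0,0.4],[3.93,0.36,1.0,0,0,0,0.4]]]}}

```text
time: 33.13
ee_pos: [0.5225, 0.1589, 0.2498]
tool_rot: [0.699, 0.715, 0.001, -0.001]
ft_force: [0.6, 1.0, -0.2]
finger_gap: 0.0338
gripper_force: 0.0
```

>>> {"fn": "drive_tool", "kwargs": {"deltas": [[[0,0,0.7,0,0,0,0.4],[0,0,1.4,0,0,0,0.4],[0,0,2.0,0,0,0,0.4],[0,0,2.0,0,0,0,0.4],[0,0,2.0,0,0,0,0.4]]]}}

```text
time: 33.55
ee_pos: [0.5229, 0.1528, 0.1897]
tool_rot: [0.702, 0.713, -0.001, -0.0]
ft_force: [0.4, 0.2, 0.1]
finger_gap: 0.0342
gripper_force: 0.0
```

Run:
```python
from h import *
st()
plan([(.525,.148,.124,1.575)])
```

```text
t 33.55 p [0.5229 0.1528 0.1897] psi 1.586 F [0.38 0.17 0.1 ] gap 0.0342 tilt [-0.001 -0.   ]
(0.525, 0.148, 0.124, 1.575) -> [-0.16  0.07  2.19] az 0.01
```

>>> {"fn": "drive_tool", "kwargs": {"deltas": [[[-0.16,0.07,0.6,0,0,0,0.4],[-0.16,0.07,1.2,0,0,0,0.4],[-0.16,0.07,1.8,0,0,0,0.4],[-0.16,0.07,2.2,0,0,0,0.4],[-0.16,0.07,2.2,0,0,0,0.22]]]}}

```text
time: 33.97
ee_pos: [0.5252, 0.1476, 0.1232]
tool_rot: [0.702, 0.712, -0.001, -0.0]
ft_force: [0.5, -0.1, -0.4]
finger_gap: 0.0235
gripper_force: 0.0
```

>>> {"fn": "drive_tool", "kwargs": {"deltas": [[[0,0,0,0,0,0,0.22],[0,0.02,0,0,0,0,0.22],[0,0.04,0,0,0,0,0.22],[0,0.06,0,0,0,0,0.22],[0,0.06,0,0,0,0,0.22]]]}}

```text
time: 34.38
ee_pos: [0.5256, 0.1475, 0.1243]
tool_rot: [0.702, 0.712, -0.002, -0.001]
ft_force: [-6.3, -0.9, 1.3]
finger_gap: 0.0186
gripper_force: 3.2
```

>>> {"fn": "drive_tool", "kwargs": {"deltas": [[[0,0.03,0,0,0,0,0.22],[0,0.06,0,0,0,0,0.22],[0,0.08,0,0,0,0,0.22],[0,0.08,0,0,0,0,0.22],[0,0.08,0,0,0,0,0.22]]]}}

```text
time: 34.8
ee_pos: [0.5263, 0.1472, 0.1241]
tool_rot: [0.702, 0.713, -0.003, -0.001]
ft_force: [-9.7, -1.3, 2.1]
finger_gap: 0.0186
gripper_force: 4.9
```

>>> {"fn": "drive_tool", "kwargs": {"deltas": [[[0,0.03,0,0,0,0,0.22],[0,0.06,0,0,0,0,0.22],[0,0.08,0,0,0,0,0.22],[0,0.08,0,0,0,0,0.22],[0,0.08,0,0,0,0,0.22]]]}}

```text
time: 35.22
ee_pos: [0.527, 0.1468, 0.1239]
tool_rot: [0.702, 0.713, -0.005, -0.002]
ft_force: [-13.5, -2.3, 4.8]
finger_gap: 0.0186
gripper_force: 6.6
```

>>> {"fn": "drive_tool", "kwargs": {"deltas": [[[0,0.05,0,0,0,0,0.22],[0,0.1,0,0,0,0,0.22],[0,0.15,0,0,0,0,0.22],[0,0.18,0,0,0,0,0.22],[0,0.18,0,0,0,0,0.22]]]}}

```text
time: 35.63
ee_pos: [0.5287, 0.1459, 0.1234]
tool_rot: [0.701, 0.713, -0.008, -0.004]
ft_force: [-21.1, -3.4, 9.6]
finger_gap: 0.0187
gripper_force: 10.3
```

>>> {"fn": "drive_tool", "kwargs": {"deltas": [[[0,0.05,0,0,0,0,0.22],[0,0.1,0,0,0,0,0.22],[0,0.1,0,0,0,0,0.22],[0,0.1,0,0,0,0,0.22],[0,0.1,0,0,0,0,0.22]]]}}

```text
time: 36.05
ee_pos: [0.5298, 0.1455, 0.1232]
tool_rot: [0.701, 0.713, -0.01, -0.004]
ft_force: [-24.3, -4.3, 12.4]
finger_gap: 0.019
gripper_force: 12.2
```

At 21 N the position is the same as last time (0.5287), so that creep was only arm flex and the left door is at its stop. I back off, lift and retreat.

>>> {"fn": "drive_tool", "kwargs": {"deltas": [[[0,-0.15,0,0,0,0,0.22],[0,-0.3,0,0,0,0,0.22],[0,-0.5,0,0,0,0,0.3],[0,-0.57,0,0,0,0,0.4],[0,-0.57,0,0,0,0,0.4]]]}}

```text
time: 36.47
ee_pos: [0.525, 0.1484, 0.125]
tool_rot: [0.702, 0.712, 0.002, 0.001]
ft_force: [-0.0, -0.2, -0.5]
finger_gap: 0.0344
gripper_force: 0.0
```

>>> {"fn": "drive_tool", "kwargs": {"deltas": [[[0,0,-0.5,0,0,0,0.4],[0,0,-1.2,0,0,0,0.4],[0,0,-2.2,0,0,0,0.4],[0,0,-3.4,0,0,0,0.4],[0,0,-4.6,0,0,0,0.4]]]}}

```text
time: 36.88
ee_pos: [0.5246, 0.1479, 0.2638]
tool_rot: [0.702, 0.712, 0.001, 0.0]
ft_force: [0.9, -2.0, -0.1]
finger_gap: 0.0344
gripper_force: 0.0
```

>>> {"fn": "drive_tool", "kwargs": {"deltas": [[[-1.1,-0.3,0,0,0,0,0.4],[-2.2,-0.6,0,0,0,0,0.4],[-3.3,-0.9,0,0,0,0,0.4],[-4.4,-1.2,0,0,0,0,0.4],[-5.0,-1.2,0,0,0,0,0.4]]]}}

```text
time: 37.3
ee_pos: [0.4892, -0.0073, 0.2625]
tool_rot: [0.703, 0.711, -0.001, 0.001]
ft_force: [-0.6, -0.8, -0.5]
finger_gap: 0.0343
gripper_force: 0.0
```

>>> {"fn": "drive_tool", "kwargs": {"deltas": [[[0,0,0,0,0,0,0.4],[0,0,0,0,0,0,0.4],[0,0,0,0,0,0,0.4],[0,0,0,0,0,0,0.4],[0,0,0,0,0,0,0.4]]]}}

```text
time: 37.72
ee_pos: [0.4903, -0.0012, 0.2619]
tool_rot: [0.701, 0.713, 0.001, 0.0]
ft_force: [-0.9, 0.9, -0.2]
finger_gap: 0.0345
gripper_force: 0.0
```

Run:
```python
from h import *
p,psi,s=st();T=cam("top");S=cam("scene")
O=cv2.imread("pics/top0.png")[:,:,::-1]
h=cv2.cvtColor(T,cv2.COLOR_RGB2HSV)
m=cv2.inRange(h,(98,60,60),(125,255,255)); m[:138]=0;m[190:]=0;m[:,:238]=0;m[:,295:]=0
c=np.vstack(cv2.findContours(m,0,1)[0])[:,0];print(cv2.minAreaRect((plane("top",c,.16)[:,:2]*1000).astype(np.float32)))
for nm,r in dict(garlic=(160,190,318,346),tin=(210,240,168,198),jar=(190,220,450,478)).items():
    print(nm,np.abs(T[r[0]:r[1],r[2]:r[3]].astype(int)-O[r[0]:r[1],r[2]:r[3]]).mean().round(1))
# left post top: brightest pixels
for n,I,r in (("top",T,(188,205,272,288)),("scene",S,(197,212,262,278))):
    g=I[r[0]:r[1],r[2]:r[3]].min(2).astype(float);w=np.clip(g-150,0,None);y,x=np.mgrid[r[0]:r[1],r[2]:r[3]]
    q=((w*x).sum()/w.sum(),(w*y).sum()/w.sum());print(n,np.round(q,1),plane(n,q,.14).round(4))
```

```text
t 37.72 p [ 0.4903 -0.0012  0.2619] psi 1.588 F [-0.92  0.9  -0.21] gap 0.0345 tilt [0.001 0.001]
((626.4981079101562, 202.16976928710938), (12.439271926879883, 65.59475708007812), 0.3928352892398834)
garlic 30.2
tin 1.4
jar 1.2
top [279.8 194. ] [[0.5246 0.1512 0.14  ]]
scene [270.2 202. ] [[0.518  0.1525 0.14  ]]
```

```bash
python3 -c "
from plant import bot
print(bot.sign_off())"
```

```text
the job is handed in; nothing more can be done
None
```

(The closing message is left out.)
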